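# Thread washed bearings onto a rod and rack them to dry

### The job

Take the rod by its red handle, slide it through the three bearings standing in the V-tray and on, gently and by feel, until they are all together against its collar and come up firm on the tray's stop; never force them. Lift the stack out and lay the rod gently in the two V-rests of the drying stand, neck in one rest and tip end in the other, the bearings still together against the collar and hanging between the rests. Keep the gripper off the bearings and leave the can, the jar and the spanner alone.

Things in the scene. Friction and masses are not known exactly. Their poses are not given: they have to be found in the camera images.
- rod_grip (a point): Threading rod, 240 mm long, about 0.2 kg, lying on bench. Point on its axis, mid-handle, 15 mm above the bench; x runs along the axis to the tip. Along x (mm) from this point: red square handle (30 x 30 across, flats level and upright) -45 to 45, bare neck of 17 mm diameter 45 to 85, dark collar of 29 mm diameter 85 to 90, steel shaft of 17 mm diameter 90 to 191, taper to 13 mm diameter at 195.
- rod_collar (a point): Point on the rod's axis at the collar's face that looks to the tip (90 mm from the handle's middle); axes as the rod's
- rod_tip (a point): Point on the rod's axis at the very end of its tapered tip (195 mm from the handle's middle); axes as the rod's
- bearing1_center (a point): Centre of ball bearing 1 (nearest the tray's open end, threaded first): steel rings with a blue seal, outer diameter 47 mm, bore 20 mm, 18 mm wide, about 0.13 kg, standing loose on edge in the V-tray; its x axis is the bore axis, pointing towards the tray's stop plate.
- bearing2_center (a point): Centre of ball bearing 2 (the middle one): steel rings with a blue seal, outer diameter 47 mm, bore 20 mm, 18 mm wide, about 0.13 kg, standing loose on edge in the V-tray; its x axis is the bore axis, pointing towards the tray's stop plate. Pushing all three along the tray takes about 3 to 6 N; once they stand on the stop the push rises steeply, and 8 to 15 N is firm.
- bearing3_center (a point): Centre of ball bearing 3 (nearest the stop plate): steel rings with a blue seal, outer diameter 47 mm, bore 20 mm, 18 mm wide, about 0.13 kg, standing loose on edge in the V-tray; its x axis is the bore axis, pointing towards the tray's stop plate. The stop plate's slot is 26 mm wide and reaches 18 mm below the bore axis; the plate's top is 12 mm above it.
- tray_axis (a point): V-tray of aluminium angle, fixed. Point on the bore axis of the bearings in it, 56 mm above the bench; x level along it from the open end (-55 mm) to the far end (87 mm), z up. Sides end 5 mm below the axis. Bearings stand near x = -15, 11, 32 mm. Beyond them a grey stop plate is locked, its face anywhere from 44 to 72 mm: not reported, to be found by feel. Its open slot lets the tip through.
- stand_seat (a point): Drying stand fixed to the bench: drip tray 150 x 80 mm with two uprights bearing white V-rests (6 mm thick) at x = -50 and +50 mm. Point midway between them, on the axis of a rod lying in both, 84 mm above the bench; x along that axis, z up. V sides at 45 degrees, rising 6 mm above the axis. The handle goes on the -x side, its middle near x = -115 mm (12 mm either way will do).
- cleaner_can_mid (a point): Spray can of cleaner, yellow and red, 60 mm diameter, 150 mm high, standing; point at its middle. Bystander
- grease_jar_mid (a point): White grease jar with blue lid, 68 mm diameter, 60 mm high, standing; point at its middle. Bystander
- spanner_grip (a point): Steel spanner lying flat, about 8 mm thick; point on its handle. Bystander
Not all that is in view belongs to the job. What is shaped like the part that bears bearing2_center but green or orange is not meant.

How it is judged:
By the outcome, as a careful person would: the job done as asked, in the order asked, and still so for the second after the job is handed in, with the robot touching nothing.
It also fails if it takes over 62 s, if anything falls off the work surface, if the arm or the gripper's body presses on something with over 40 N, if the wrist force passes 120 N, or if a joint passes its speed limit or range.

### The arm

A 6-joint arm with a two-finger parallel gripper is mounted at the origin on the work surface. World frame = base frame: x ahead of the robot, y to its left, z up, the work surface at z = 0. Lengths are in m, angles in rad, forces in N, time in s.
With the tool pointing down it reaches from about 0.325 to 0.925 m from the base axis. Payload 3.1 kg.
Tool frame: the origin (TCP) lies at the centre of the arm's flange, where the gripper is bolted on; the fingertips stand 173 mm ahead of it and the grasp point (between the pads) lies 155 mm ahead of it (manip.grasp_offset is the distance from the TCP to the grasp point, in m); z points along the fingers, y is the direction in which the jaws open and shut (so a half turn about z gives the same grasp; the last joint's range is limited). The gripper opens to 85 mm and grips with 20 to 120 N. Pads are 22 mm wide; open, the fingers measure 114 mm over their backs; the gripper's body (76 mm by 85 mm) begins 54 mm behind the grasp point. The pads swing forward as they close: fully open they stand 13 mm farther back than shut.
Start: joints at [-1.282, 0.217, 1.613, -0, 1.311, -0.112], TCP at [0.244, -0.575, 0.405] pointing down, gripper open.
Joint ranges: [-2.75, 2.75], [-0.78, 2.1], [0.31, 2.55], [-1.13, 4.27], [0.13, 2.63], [-2.58, 2.58]. Speed limits (rad/s): [2.79, 2.79, 3.14, 3.14, 3.14, 3.14].

### API

Orientations are given as a 3x3 rotation matrix whose columns are the frame's x, y, z axes.
In Python, from cell import get_state, eyes, ticket, manip gives the robot as it stands. The module is installed in compiled form; this text tells all that it offers.
- The arm moves only by the tool carry_out, never from a script. Its argument "commands" is a list of rows, each a list of 4 numbers: the shift along the tool's x, y, z in mm, then the turn about the tool's z in degrees. In form: [[tx, ty, tz, twist], ...]. A call has 1 to 12 rows; each row shifts and turns the commanded pose from where the row before left it, along the tool's axes as they then stand; what a row does not reach is not made up. A row lasts 1/8 s, in which the tool goes at most 62.5 mm and 10.7 degrees, less where a joint would pass 70% of its speed; a pose out of reach is approached as far as the arm can. A call is refused whole if a number of a shift passes 62.5 or a number of a turn 10.7, either way. A call with a gripper value outside its range is refused whole. "grip" is the closure, from 0 (fully open) to 1 (shut), set as the call begins (left out, the last holds). The fingers move at their own pace and stop on an object; "grip_force" is the grip in N (left out, the last holds). Time passes only in rows, so rows that do not move let the fingers close. It gives the time, the measured TCP pose, the force and the opening at its end, in the units of the state.
- get_state(): the state, without advancing time (a new reading comes with each control period).
- eyes.camera(name): name is "scene" or "top"; returns (picture, depth): 420x560x3 uint8, red, green, blue; 420x560 float32, m along the optical axis (not along the pixel's ray), 0 where there is no reading.
- eyes.get_calibration(name): a dict with "mtx" (3x3 intrinsics, pixels), "view" (4x4, takes a point from world to camera coordinates). Camera axes: x right, y up, looking along -z (the intrinsics and any distortion apply to the point x, -y, -z); pixel columns grow to the right and rows downward; lengths in m; the calibration is good to about 2 mm. A picture is of the moment at which its call begins. get_calibration takes no time and is no camera call.
- ticket.sign_off(): hands the job in, once; it reports no verdict.
Trained networks look in the newest picture that a camera, given by its name, has taken for a name from the list of things; names that differ only in an ending like _2 or _b are one class to them, and where a whole thing is asked for, a point or a joint stands for the part that bears it (a point fixed in the world has none). Each returns a list of dicts, best first, with "conf" (0 to 1); they miss things now and then, are a little off and sometimes report something else, mostly with a low value. They report only what shows in the picture. A call takes as long as a camera call. They do not tell look-alikes from the thing itself.
- eyes.spot_in(camera, label): "rect" ([left, top, right, bottom] in pixels, round what is visible of it).
- eyes.masks_of(camera, label): "mask" (420x560 bool, what is visible of it) and "rect" ([left, top, right, bottom] in pixels, round what is visible of it).
The state is a dict: "time": time; "q": joint angles; "qvel": joint speeds; "joint_torque": joint torques, N m; "eef_pos": TCP position; "orientation": TCP orientation; "wrist_force": force on the tool from outside, world axes, zero at the start; "torque": the same for the moment, N m; "finger_gap": finger opening in m.
Only numpy, scipy, OpenCV 4.12 (cv2) and the standard library are available. Lean on these libraries where they do the work, as an engineer would, in place of code of your own. Each camera call takes 0.05 s, during which the arm holds its last target.

## Working session

There is one attempt and no reset: what is moved stays moved. The work goes in short steps, Python scripts to look and compute and a tool call to move; the robot and the scene stay as the last step left them, time stands still between calls to the robot, and variables do not carry over. Pictures are saved under pics/ and viewed, and the job is handed in when it is done.

Besides the shell and the picture viewer there is one more tool, called after ">>>" as a command line: name --pt "numbers of a row" for each row, then --argument value for the rest. carry_out: Moves the arm, as the interface text tells. Its arguments: {"type":"object","properties":{"commands":{"type":"array"},"grip":{"type":"number"},"grip_force":{"type":"number"}},"required":["commands"]}

```bash
mkdir -p pics
python3 - <<'E'
from cell import get_state, eyes, ticket, manip
import cv2,numpy as np
s=get_state();print(s)
print(manip.grasp_offset)
for n in("scene","top"):
    p,d=eyes.camera(n);np.savez(f"{n}0.npz",p=p,d=d)
    cv2.imwrite(f"pics/{n}0.png",cv2.resize(p[:,:,::-1],(784,588)))
    c=eyes.get_calibration(n);print(n,c)
E
```

```text
{'time': 0.0, 'q': array([-1.28224098e+00,  2.17794664e-01,  1.61494146e+00,  4.05318156e-05,
        1.31134802e+00, -1.12174678e-01]), 'qvel': array([-0.00071864,  0.0002049 , -0.00165981, -0.00123056, -0.00147941,
        0.00158232]), 'joint_torque': array([ 1.74569755e-03, -3.96844876e+01, -3.03848004e+01, -1.46466773e-04,
        9.65272018e-03,  6.51272657e-06]), 'eef_pos': array([ 0.24372973, -0.57507541,  0.40333882]), 'orientation': array([[ 9.20780645e-01,  3.90080189e-01, -6.71442569e-04],
       [ 3.90080637e-01, -9.20777573e-01,  2.39963269e-03],
       [ 3.17799914e-04, -2.47145208e-03, -9.99996895e-01]]), 'wrist_force': array([0.26025087, 0.0290538 , 0.09991275]), 'torque': array([-0.04897849, -0.04883075,  0.00895788]), 'finger_gap': 0.0851318649602548}
0.1547
scene {'mtx': array([[466.7555863 ,   0.        , 281.25559928],
       [  0.        , 466.7555863 , 208.6930687 ],
       [  0.        ,   0.        ,   1.        ]]), 'view': array([[-0.69022427,  0.72356831,  0.00627383,  0.34720323],
       [-0.55073029, -0.53093548,  0.64405253,  0.25328517],
       [ 0.469347  ,  0.44108549,  0.76495554, -1.32575649],
       [ 0.        ,  0.        ,  0.        ,  1.        ]])}
top {'mtx': array([[416.11028759,   0.        , 272.04261086],
       [  0.        , 416.11028759, 212.21231532],
       [  0.        ,   0.        ,   1.        ]]), 'view': array([[ 0.02174645, -0.99939368,  0.02719125,  0.01173253],
       [ 0.99273683,  0.02480454,  0.11772141, -0.54207436],
       [-0.1183245 ,  0.02443373,  0.99267432, -1.01168407],
       [ 0.        ,  0.        ,  0.        ,  1.        ]])}
```

View pics/scene0.png

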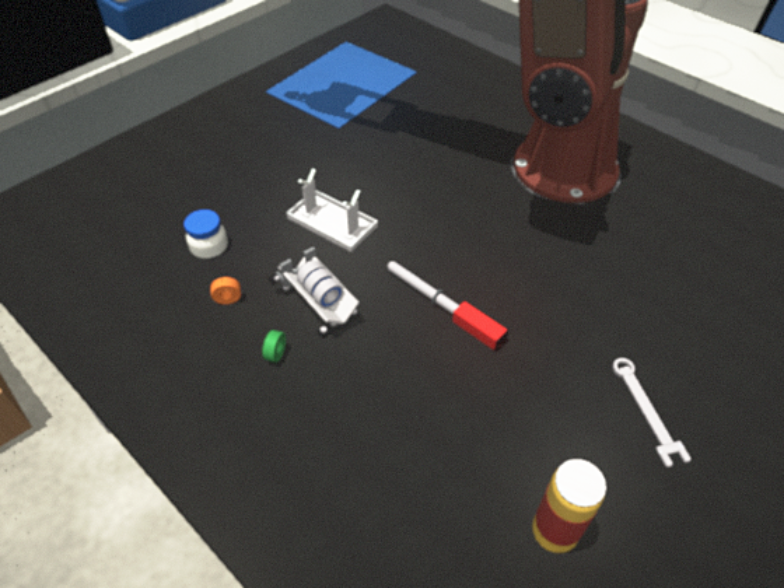

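View pics/top0.png

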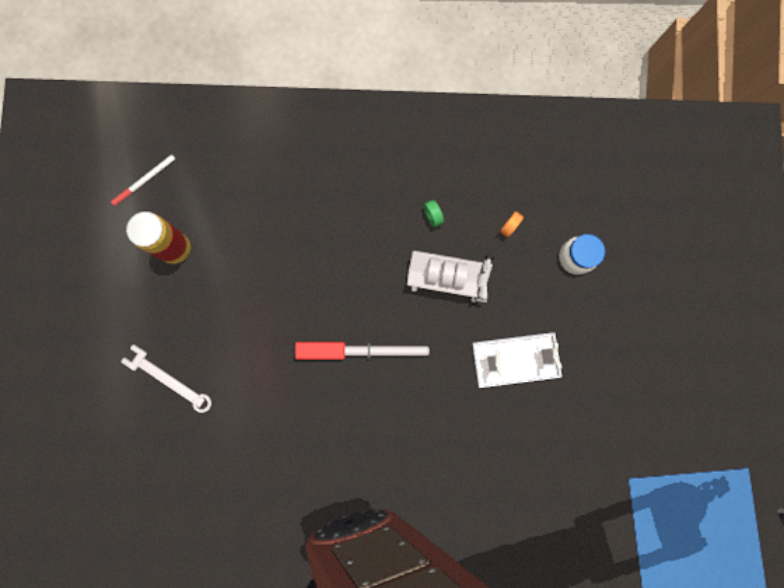

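The top view (784×588 scale) shows the rod at about (295–430, 350) with its handle to the left (+y). The V-tray is at about (410–490, 275) with its open end left and the stop plate right, and the stand at (475–560, 360). A red-and-white look-alike lies far off at upper left. Next I'll measure with depth.

```bash
cat > h.py <<'E'
import numpy as np,cv2
from cell import get_state, eyes, ticket, manip
def cloud(n,d):
    c=eyes.get_calibration(n);K=c["mtx"];V=c["view"]
    v,u=np.mgrid[0:d.shape[0],0:d.shape[1]]
    X=np.stack([(u-K[0,2])/K[0,0]*d,-(v-K[1,2])/K[1,1]*d,-d],-1)
    return (X-V[:3,3])@V[:3,:3]
def proj(n,P):
    c=eyes.get_calibration(n);K=c["mtx"];V=c["view"]
    X=np.atleast_2d(P)@V[:3,:3].T+V[:3,3]
    return np.stack([K[0,0]*X[:,0]/-X[:,2]+K[0,2],K[1,1]*X[:,1]/X[:,2]+K[1,2]],-1)
E
python3 - <<'E'
from h import *
for n in("scene","top"):
    f=np.load(n+"0.npz");p=f["p"].astype(int);d=f["d"];W=cloud(n,d)
    ok=d>0
    b=ok&(p.max(-1)<70)&(W[...,0]>.3)&(W[...,0]<.8)&(abs(W[...,1])<.5)&(abs(W[...,2])<.02)
    z=W[b];A=np.c_[z[:,:2],np.ones(len(z))]
    print(n,"bench",np.linalg.lstsq(A,z[:,2],rcond=None)[0],z[:,2].std(),len(z))
    red=ok&(p[...,0]>130)&(p[...,1]<70)&(p[...,2]<70)&(W[...,0]>.3)&(W[...,0]<.65)&(abs(W[...,1])<.25)
    print("red",red.sum(),W[red].mean(0),np.percentile(W[red],[2,50,98],axis=0))
    for lab in ["rod_grip","bearing2_center","tray_axis","stand_seat"]:
        eyes.camera(n)
        for r in eyes.masks_of(n,lab)[:4]:
            m=r["mask"]&ok; print(lab,round(r["conf"],2),np.round(r["rect"]),m.sum(),np.round(np.percentile(W[m],[2,50,98],axis=0),4).tolist())
E
```

```text
scene bench [-0.00050736  0.0002119   0.00076359] 0.0016098174091883533 68442
red 288 [0.4532622  0.13397877 0.01898482] [[0.41074834 0.09105095 0.00098727]
 [0.4590237  0.13438937 0.01972758]
 [0.46144672 0.17521202 0.03134741]]
rod_grip 0.74 [278. 187. 366. 252.] 1173 [[0.4302, -0.0488, 0.0005], [0.452, 0.1082, 0.0237], [0.461, 0.1787, 0.0326]]
rod_grip 0.28 [213. 187. 230. 204.] 158 [[0.5666, -0.1205, 0.0544], [0.5905, -0.109, 0.0747], [0.6048, -0.1007, 0.081]]
bearing2_center 0.77 [150. 197. 174. 215.] 348 [[0.6635, -0.2264, 0.0003], [0.6861, -0.2075, 0.0323], [0.7059, -0.1915, 0.0481]]
bearing2_center 0.52 [218. 194. 239. 210.] 195 [[0.5677, -0.0986, 0.0491], [0.5936, -0.0855, 0.0733], [0.6083, -0.0771, 0.0817]]
bearing2_center 0.51 [188. 234. 202. 258.] 258 [[0.6844, -0.0752, 0.0074], [0.7055, -0.061, 0.0368], [0.7229, -0.0495, 0.0486]]
tray_axis 0.71 [204. 180. 259. 241.] 679 [[0.557, -0.1507, 0.003], [0.5973, -0.0411, 0.0337], [0.6249, -0.0223, 0.0524]]
tray_axis 0.71 [133. 152. 164. 188.] 796 [[0.6056, -0.3604, 0.0047], [0.6387, -0.3211, 0.0479], [0.6641, -0.305, 0.0628]]
st
[... 656 characters left out ...]
.5609, -0.1063, 0.0297], [0.5813, -0.0891, 0.0724], [0.6052, -0.0801, 0.0811]]
bearing2_center 0.55 [360. 152. 375. 171.] 156 [[0.662, -0.2268, -0.001], [0.6787, -0.209, 0.0426], [0.7008, -0.1956, 0.0487]]
bearing2_center 0.48 [305. 147. 317. 164.] 183 [[0.6779, -0.0839, 0.0015], [0.6978, -0.0676, 0.0407], [0.7262, -0.0535, 0.0496]]
tray_axis 0.57 [289. 177. 350. 217.] 631 [[0.5473, -0.1631, 0.0121], [0.5822, -0.0583, 0.0393], [0.6174, -0.0278, 0.0525]]
tray_axis 0.2 [337. 239. 402. 278.] 1911 [[0.394, -0.297, -0.0003], [0.4353, -0.227, 0.0049], [0.4779, -0.152, 0.0855]]
stand_seat 0.73 [337. 237. 400. 278.] 1847 [[0.3942, -0.2964, 0.0002], [0.4345, -0.227, 0.005], [0.4757, -0.1532, 0.0856]]
```

Run:
```python
from h import *
a=[]
for n,(x0,y0,x1,y1) in (("scene",(185,100,375,260)),("top",(200,165,420,290))):
    p=np.load(n+"0.npz")["p"][y0:y1,x0:x1,::-1]
    cv2.imwrite(f"pics/{n}_crop.png",cv2.resize(p,None,fx=3.6,fy=3.6,interpolation=cv2.INTER_CUBIC))
```

```text
(no output)
```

View pics/scene_crop.png

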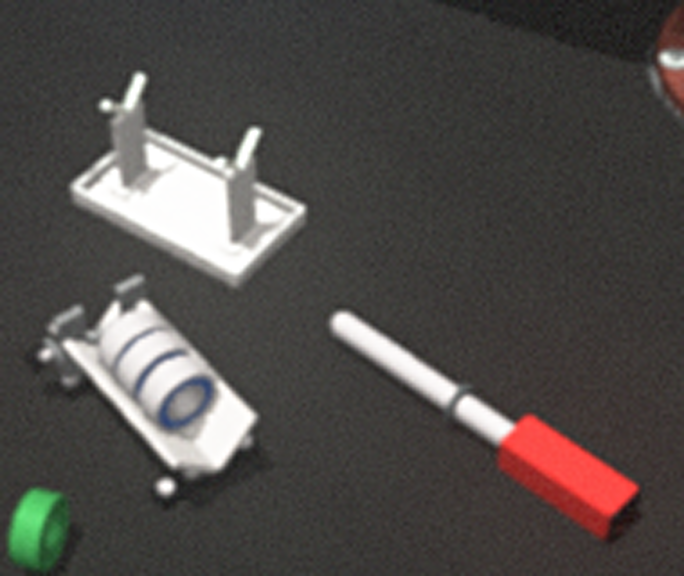

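View pics/top_crop.png

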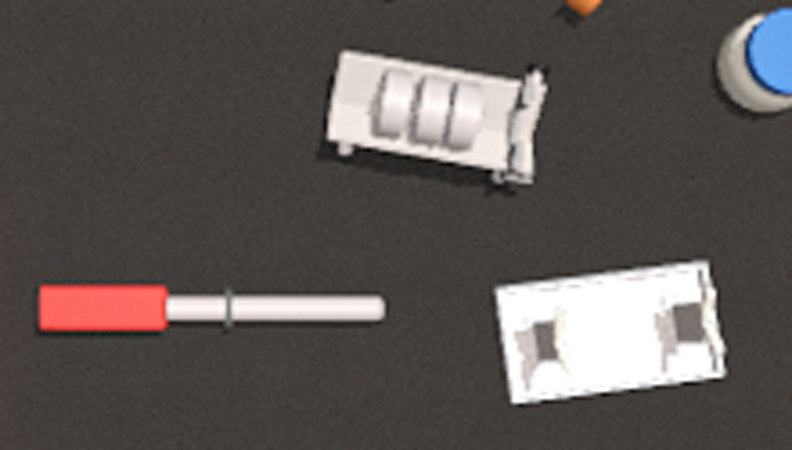

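```bash
cat > fit.py <<'E'
from h import *
from scipy.optimize import least_squares
def cylfit(P,R,zfix=None):
    # axis along ~-y: x = a + b*(y-y0), z=c
    y0=P[:,1].mean()
    def f(q):
        a,b,c=q; n=np.array([1,-b])/np.hypot(1,b)
        return np.hypot((P[:,0]-a-b*(P[:,1]-y0))/np.hypot(1,b),P[:,2]-c)-R
    r=least_squares(f,[P[:,0].mean(),0,P[:,2].max()-R],loss="soft_l1",f_scale=.001)
    return r.x,y0,np.abs(r.fun).mean()
if __name__=="__main__":
  for n in("scene","top"):
    f=np.load(n+"0.npz");p=f["p"].astype(int);d=f["d"];W=cloud(n,d);ok=d>0
    x,y,z=W[...,0],W[...,1],W[...,2]
    m=ok&(z>.058)&(z<.084)&(x>.54)&(x<.63)&(y<-.055)&(y>-.135)
    print(n,m.sum(),"bear",cylfit(W[m],.0235))
    hb,_=np.histogram(y[m],np.arange(-.14,-.05,.004));print(hb)
    # rod
    m=ok&(z>.006)&(z<.03)&(x>.4)&(x<.48)&(y<.03)&(y>-.055)&(p.min(-1)>100)
    print("shaft",m.sum(),cylfit(W[m],.0085), np.percentile(y[m],[0,2]))
    # stand
    m=ok&(x>.38)&(x<.5)&(y<-.13)&(y>-.31)&(z>.03)
    Q=W[m];print("stand",len(Q))
    import scipy
    c,l=scipy.cluster.vq.kmeans2(Q[:,1],np.array([-.27,-.17]))
    for k in(0,1):
        q=Q[l==k];print(c[k],np.round(np.percentile(q,[1,5,50,95,99],axis=0),4).tolist(),len(q))
    m=ok&(x>.38)&(x<.5)&(y<-.14)&(y>-.31)&(z<.02)&(p.min(-1)>120)
    uv=np.argwhere(m)[:,::-1].astype(np.float32)
    r=cv2.minAreaRect((W[m][:,:2]*1000).astype(np.float32));print("tray rect",r)
E
python3 fit.py
```

```text
scene 501 bear (array([0.58439517, 0.13401479, 0.05557352]), np.float64(-0.08600960723390427), np.float64(0.001900955794376551))
[ 0  0  0  0  5 26 28 32 34 28 20 25 29 29 59 21  8 29 29 29 57 13]
shaft 233 (array([ 0.44780168, -0.02539012,  0.01576845]), np.float64(-0.012104229250094866), np.float64(0.0011200544586240937)) [-0.05496307 -0.05301891]
stand 311
-0.27036752343091386 [[0.4265, -0.2756, 0.0311], [0.4289, -0.2748, 0.0327], [0.4446, -0.27, 0.0611], [0.459, -0.267, 0.0885], [0.4635, -0.2656, 0.0915]] 159
-0.1715584475781994 [[0.4115, -0.1772, 0.0304], [0.4155, -0.1753, 0.034], [0.4296, -0.1715, 0.0612], [0.4449, -0.1683, 0.0876], [0.4487, -0.1674, 0.0899]] 152
tray rect ((429.8973388671875, -230.23699951171875), (100.2194595336914, 165.49172973632812), 7.6662187576293945)
top 439 bear (array([0.58373363, 0.15167964, 0.05615609]), np.float64(-0.08963951630509745), np.float64(0.0015634474907737835))
[ 0  0  0  2 15 28 31 34 28 15 27 27 31 37 19  3 20 25 35 33 24  5]
shaft 203 (array([ 0.446967  , -0.01656694,  0.01560032]), np.float64(-0.011868497519841736), np.float64(0.0012374225101546106)) [-0.05322217 -0.05290791]
stand 214
-0.27336279239025585 [[0.4224, -0.2792, 0.0318], [0.4266, -0.2776, 0.0347], [0.4415, -0.2731, 0.0682], [0.4593, -0.2703, 0.0897], [0.4636, -0.2696, 0.091]] 121
-0.17472494853549184 [[0.4081, -0.1807, 0.0318], [0.4105, -0.179, 0.0376], [0.4268, -0.1745, 0.0734], [0.4431, -0.1717, 0.0895], [0.4477, -0.171, 0.0918]] 93
tray rect ((436.7741394042969, -228.3423614501953), (84.47583770751953, 157.04141235351562), 8.416646957397461)
```

```bash
cat > plan.py <<'E'
from h import *
import sys
# args: x y z yawdeg N [ease]
def st():
    s=get_state();R=s["orientation"];return s,s["eef_pos"],np.degrees(np.arctan2(R[1,0],R[0,0]))
def plan(x,y,z,yaw,N,ease=True):
    s,p,y0=st();t=np.arange(1,N+1)/N
    if ease:t=(t+ (3*t**2-2*t**3))/2
    pos=p+np.outer(t,np.array([x,y,z])-p);yw=y0+t*(yaw-y0)
    rows=[];cp=p.copy();cy=y0
    for i in range(N):
        c,sn=np.cos(np.radians(cy)),np.sin(np.radians(cy))
        d=pos[i]-cp; X=np.array([c,sn,0]);Y=np.array([sn,-c,0])
        r=[round(1000*d@X,1),round(1000*d@Y,1),round(-1000*d[2],1),round(-(yw[i]-cy),1)]
        rows.append(r)
        cp=cp+(r[0]*X+r[1]*Y)/1000-np.array([0,0,r[2]/1000]);cy-=r[3]
    print("from",np.round(p,4),round(y0,2),"to",np.round(cp,4),round(cy,2))
    print(str(rows))
if __name__=="__main__":
    a=list(map(float,sys.argv[1:]));plan(*a[:4],int(a[4]),len(a)<6)
E
python3 plan.py .4446 .136 .28 91.15 20
```

```text
from [ 0.2439 -0.5755  0.4047] 22.96 to [0.4446 0.136  0.28  ] 91.16
[[np.float64(13.2), np.float64(-16.5), np.float64(3.6), np.float64(-2.0)], [np.float64(17.1), np.float64(-19.8), np.float64(4.4), np.float64(-2.4)], [np.float64(20.9), np.float64(-22.4), np.float64(5.1), np.float64(-2.8)], [np.float64(24.8), np.float64(-23.9), np.float64(5.9), np.float64(-3.2)], [np.float64(28.5), np.float64(-24.8), np.float64(6.3), np.float64(-3.5)], [np.float64(32.3), np.float64(-24.6), np.float64(6.9), np.float64(-3.7)], [np.float64(35.6), np.float64(-23.7), np.float64(7.2), np.float64(-3.9)], [np.float64(38.5), np.float64(-22.1), np.float64(7.5), np.float64(-4.1)], [np.float64(41.1), np.float64(-19.7), np.float64(7.7), np.float64(-4.2)], [np.float64(42.9), np.float64(-16.9), np.float64(7.7), np.float64(-4.3)], [np.float64(44.1), np.float64(-13.6), np.float64(7.8), np.float64(-4.2)], [np.float64(44.4), np.float64(-10.3), np.float64(7.7), np.float64(-4.2)], [np.float64(43.9), np.float64(-6.8), np.float64(7.5), np.float64(-4.1)], [np.float64(42.6), np.float64(-3.5), np.float64(7.2), np.float64(-4.0)], [np.float64(40.6), np.float64(-0.4), np.float64(6.9), np.float64(-3.7)], [np.float64(37.7), np.float64(2.0), np.float64(6.3), np.float64(-3.5)], [np.float64(34.3), np.float64(3.9), np.float64(5.9), np.float64(-3.2)], [np.float64(30.1), np.float64(5.1), np.float64(5.1), np.float64(-2.8)], [np.float64(25.5), np.float64(5.7), np.float64(4.4), np.float64(-2.4)], [np.float64(20.5), np.float64(5.4), np.float64(3.6), np.float64(-2.0)]]
```

>>> carry_out --pt "13 -16.5 3.6 -2" --pt "17 -20 4.4 -2.4" --pt "21 -22.5 5 -2.8" --pt "25 -24 6 -3.2" --pt "28.5 -25 6.3 -3.5" --pt "32 -24.5 7 -3.7" --pt "35.5 -23.5 7.2 -3.9" --pt "38.5 -22 7.5 -4.1" --pt "41 -19.5 7.7 -4.2" --pt "43 -17 7.7 -4.3" --pt "44 -13.5 7.8 -4.2" --pt "44.5 -10.5 7.7 -4.2" --grip 0 --grip_force 120

```text
time: 2.4
eef_pos: [0.369, -0.1301, 0.327]
orientation: [[0.413, 0.911, 0.001], [0.911, -0.413, -0.001], [-0.0, 0.001, -1.0]]
wrist_force: [1.5, -0.3, -0.5]
finger_gap: 0.0857
```

>>> carry_out --pt "44 -7 7.5 -4.1" --pt "42.5 -3.5 7.2 -4" --pt "40.5 -0.5 7 -3.7" --pt "37.5 2 6.3 -3.5" --pt "34.5 4 6 -3.2" --pt "30 5 5 -2.8" --pt "25.5 5.7 4.4 -2.4" --pt "20.5 5.4 3.6 -2"

```text
time: 3.4
eef_pos: [0.4441, 0.137, 0.2799]
orientation: [[-0.022, 1.0, 0.001], [1.0, 0.022, 0.0], [0.0, 0.001, -1.0]]
wrist_force: [1.1, -0.0, -0.3]
finger_gap: 0.0857
```

```bash
sed -i 's/print(str(rows))/print([[float(v) for v in r] for r in rows])/' plan.py; python3 plan.py .4446 .136 .176 91.15 8; python3 -c "
from h import *
for i in range(4): print(get_state()['eef_pos'],get_state()['wrist_force'],get_state()['time'])"
```

```text
from [0.4441 0.137  0.2799] 91.28 to [0.4446 0.136  0.176 ] 91.18
[[-0.1, 0.0, 8.7, 0.0], [-0.1, 0.1, 12.4, 0.0], [-0.1, 0.1, 14.8, 0.0], [-0.2, 0.0, 16.0, 0.1], [-0.2, 0.1, 16.1, -0.0], [-0.1, 0.1, 14.8, 0.0], [-0.1, 0.0, 12.3, 0.0], [-0.1, 0.1, 8.8, 0.0]]
[0.44411102 0.13699914 0.27986656] [ 1.12715827 -0.01214292 -0.26026719] 3.4
[0.44411102 0.13699914 0.27986656] [ 1.12715827 -0.01214292 -0.26026719] 3.4
[0.44411102 0.13699914 0.27986656] [ 1.12715827 -0.01214292 -0.26026719] 3.4
[0.44411102 0.13699914 0.27986656] [ 1.12715827 -0.01214292 -0.26026719] 3.4
```

>>> carry_out --pt "-0.5 0 9 0" --pt "-0.5 0.3 12 0" --pt "0 0 15 0" --pt "0 0 16 0" --pt "0 0 16 0" --pt "0 0 15 0" --pt "0 0 12 0" --pt "0 0 7.5 0" --pt "0 0 0 0"

```text
time: 4.53
eef_pos: [0.4439, 0.1349, 0.1767]
orientation: [[-0.02, 1.0, -0.001], [1.0, 0.02, -0.0], [-0.0, -0.001, -1.0]]
wrist_force: [-0.3, 0.4, -0.6]
finger_gap: 0.085
```

Run:
```python
from h import *
p,d=eyes.camera("scene");np.savez("scene1.npz",p=p,d=d)
cv2.imwrite("pics/scene1.png",cv2.resize(p[130:280,230:420,::-1],None,fx=4,fy=4,interpolation=cv2.INTER_CUBIC))
s=get_state();print(s["eef_pos"],s["wrist_force"])
```

```text
[0.4442249  0.13496827 0.17721718] [ 0.48664351 -0.61066239  0.03634168]
```

View pics/scene1.png

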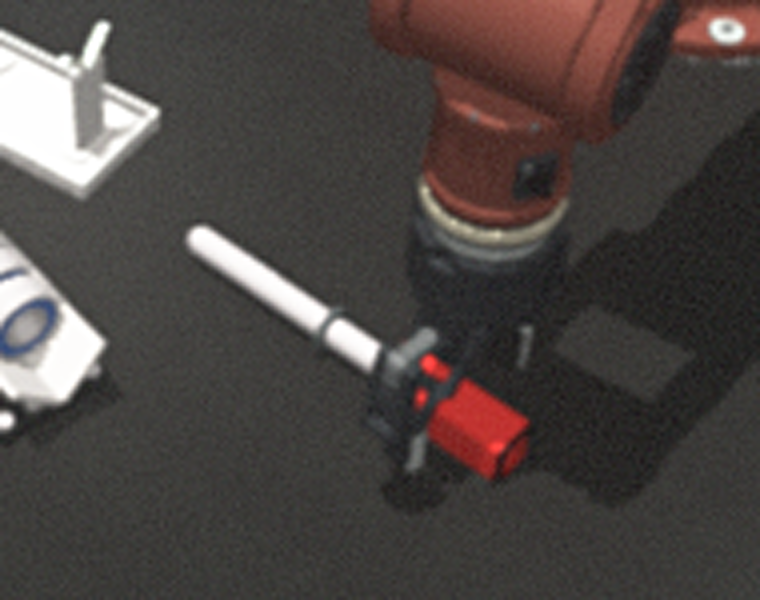

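Run:
```python
from h import *
P=np.array([[.4442,.135,.03],[.444,.087,.03],[.444,.177,.03],[.446,.045,.015],[.449,-.061,.015],[.487,.135,.02],[.401,.135,.02]])
print(((proj("scene",P)-[230,130])*4).round())
f=np.load("scene1.npz");p=f["p"].astype(int);W=cloud("scene",f["d"])
m=(f["d"]>0)&(p[...,0]>120)&(p[...,1]<60)&(p[...,2]<70)&(W[...,0]>.4)&(W[...,0]<.5)&(abs(W[...,1]-.13)<.06)
print(np.percentile(W[m],[0,2,50,98,100],axis=0))
```

```text
[[455. 394.]
 [389. 347.]
 [515. 436.]
 [329. 326.]
 [194. 235.]
 [404. 449.]
 [501. 361.]]
[[0.43029167 0.1115213  0.0042142 ]
 [0.43222967 0.11856064 0.0064871 ]
 [0.45346885 0.15279942 0.02929261]
 [0.47536272 0.17539598 0.07766288]
 [0.49988324 0.17917596 0.11471578]]
```

The picture shows the near fingertip at about (410, 455), where the projection puts it (404, 449). The collar at (329, 326) and the tip at (194, 235) match too, so the grasp is about 3 mm behind mid-handle. Closing the gripper.

>>> carry_out --pt "0 0 0 0" --pt "0 0 0 0" --pt "0 0 0 0" --pt "0 0 0 0" --pt "0 0 0 0" --pt "0 0 0 0" --pt "0 0 0 0" --grip 1 --grip_force 120

```text
time: 5.45
eef_pos: [0.4448, 0.135, 0.1781]
orientation: [[-0.02, 1.0, 0.002], [1.0, 0.02, 0.0], [0.0, 0.002, -1.0]]
wrist_force: [-0.7, -0.1, 6.3]
finger_gap: 0.0279
```

>>> carry_out --pt "0 0 -5 0" --pt "0 0 -15 0" --pt "0 0 -30 0" --pt "0 0 -35 0" --pt "0 0 -30 0" --pt "0 0 -15 0" --pt "0 0 -5 0" --pt "0 0 0 0"

```text
time: 6.45
eef_pos: [0.4438, 0.1348, 0.3117]
orientation: [[-0.02, 1.0, -0.001], [1.0, 0.02, -0.0], [-0.0, -0.001, -1.0]]
wrist_force: [-0.3, 0.1, -0.9]
finger_gap: 0.0282
```

```bash
cat > look.py <<'E'
from h import *
import sys
tag=sys.argv[1]
for n in("scene","top"):
    p,d=eyes.camera(n);np.savez(f"{n}_{tag}.npz",p=p,d=d)
    cv2.imwrite(f"pics/{n}_{tag}.png",cv2.resize(p[:,:,::-1],(784,588)))
s=get_state();print(s["time"],s["eef_pos"].round(4),s["wrist_force"].round(2),s["torque"].round(3),s["finger_gap"])
E
python3 look.py a
```

```text
6.55 [0.4435 0.1348 0.3109] [ 0.11 -0.3  -1.62] [ 0.082 -0.022 -0.009] 0.027865058613650788
```

View pics/scene_a.png

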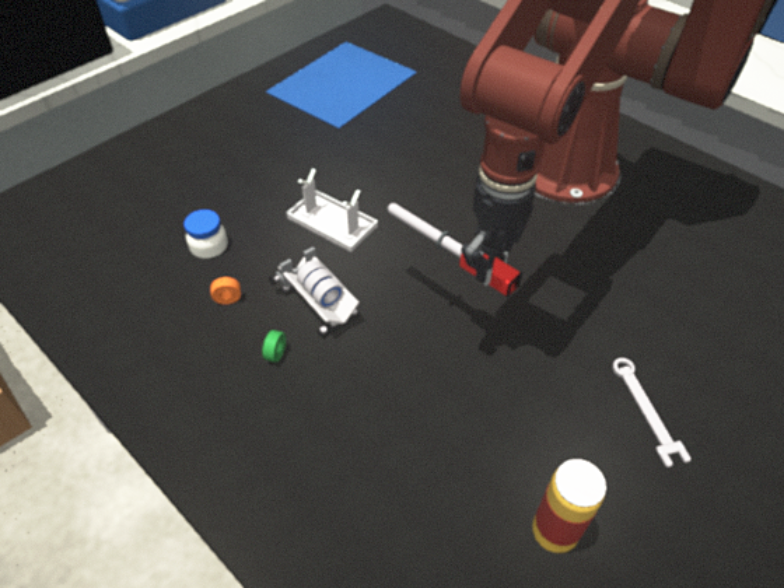

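View pics/top_a.png

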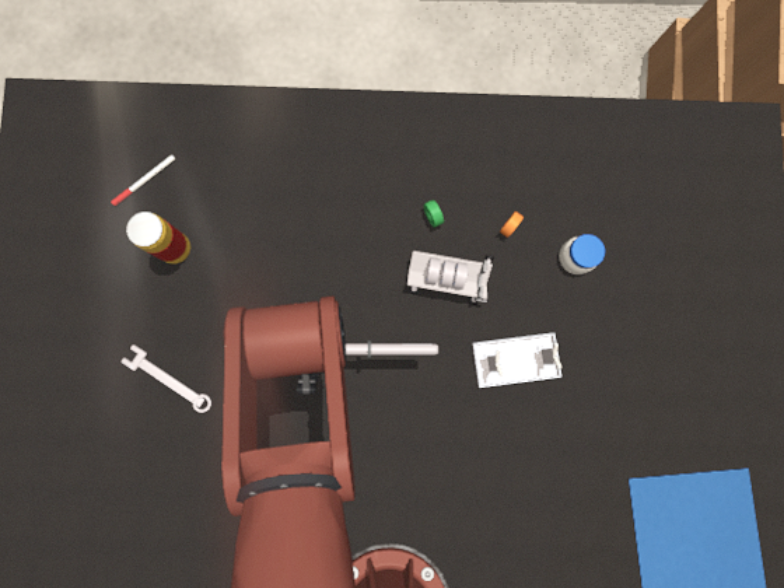

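```bash
cat > fitb.py <<'E'
from h import *
from scipy.optimize import least_squares
import sys
def model(P):
    y0=-.09
    def f(q):
        a,b,c=q; l=(P[:,0]-a-b*(P[:,1]-y0))/np.hypot(1,b); h=P[:,2]-c
        s=-(P[:,1]-y0)
        dc=np.hypot(l,h)-.0235
        dv=(h+.03323-np.abs(l))/np.sqrt(2)
        r=np.where(np.abs(dc)<np.abs(dv),dc,dv)
        return r
    r=least_squares(f,[.584,.14,.056],loss="soft_l1",f_scale=.0015)
    J=r.jac;return r.x,np.abs(r.fun).mean()
if __name__=="__main__":
  for n in("scene","top"):
   for t in ("0",)+tuple(sys.argv[1:]):
    f=np.load(n+t+".npz");p=f["p"].astype(int);d=f["d"];W=cloud(n,d);ok=d>0
    x,y,z=W[...,0],W[...,1],W[...,2]
    l=x-.584-.14*(y+.09)
    m=ok&(z>.026)&(z<.085)&(abs(l)<.0265)&(y<-.035)&(y>-.14)
    print(n,t,m.sum(),model(W[m]))
    # bearings only + edges
    mb=ok&(z>.060)&(z<.084)&(abs(l)<.022)&(y<-.05)&(y>-.14)
    s=(-(y+.09)-.14*(x-.584))/1.0098
    hb,e=np.histogram(s[mb]*1000,np.arange(-40,50,3));print(dict(zip(e[:-1].tolist(),hb.tolist())))
E
python3 fitb.py _a
```

```text
scene 0 894 (array([0.58380485, 0.15216939, 0.05601362]), np.float64(0.002653056076333425))
{-40: 4, -37: 62, -34: 32, -31: 22, -28: 19, -25: 17, -22: 23, -19: 6, -16: 1, -13: 28, -10: 47, -7: 22, -4: 21, -1: 15, 2: 18, 5: 15, 8: 4, 11: 38, 14: 24, 17: 21, 20: 16, 23: 21, 26: 17, 29: 4, 32: 0, 35: 0, 38: 0, 41: 0, 44: 0}
scene _a 890 (array([0.583541  , 0.15765457, 0.05588166]), np.float64(0.002632958117483969))
{-40: 7, -37: 70, -34: 24, -31: 19, -28: 16, -25: 24, -22: 20, -19: 6, -16: 0, -13: 32, -10: 42, -7: 18, -4: 18, -1: 21, 2: 19, 5: 19, 8: 5, 11: 33, 14: 25, 17: 22, 20: 16, 23: 24, 26: 16, 29: 4, 32: 0, 35: 0, 38: 0, 41: 0, 44: 0}
top 0 847 (array([0.58369851, 0.15492551, 0.05636877]), np.float64(0.0016596184194321666))
{-40: 0, -37: 0, -34: 23, -31: 21, -28: 21, -25: 20, -22: 24, -19: 21, -16: 3, -13: 0, -10: 15, -7: 20, -4: 22, -1: 22, 2: 20, 5: 23, 8: 14, 11: 0, 14: 28, 17: 20, 20: 22, 23: 23, 26: 20, 29: 21, 32: 6, 35: 0, 38: 0, 41: 0, 44: 0}
top _a 854 (array([0.5837782 , 0.15299414, 0.05636107]), np.float64(0.001722042102579678))
{-40: 0, -37: 0, -34: 22, -31: 20, -28: 22, -25: 21, -22: 23, -19: 22, -16: 4, -13: 0, -10: 13, -7: 22, -4: 22, -1: 22, 2: 19, 5: 24, 8: 14, 11: 0, 14: 28, 17: 19, 20: 22, 23: 22, 26: 20, 29: 19, 32: 6, 35: 0, 38: 0, 41: 0, 44: 0}
```

```bash
cat > fitrod.py <<'E'
from h import *
from scipy.optimize import least_squares
import sys
def fitrod(n,t,tcp,yaw,off=.1624,smin=.095,smax=.185,g=.003):
    """fit shaft; rod dir from yaw(tool x = -rod). returns lateral/vert deviation at collar & tip vs. expected"""
    f=np.load(n+t+".npz");d=f["d"];W=cloud(n,d);ok=d>0
    yw=np.radians(yaw);r=-np.array([np.cos(yw),np.sin(yw),0]);L=np.array([np.sin(yw),-np.cos(yw),0]) # L = tool y
    o=np.array(tcp)-[0,0,off]+g*r
    D=W-o;s=D@r;l=D@L;h=D[...,2]
    m=ok&(s>smin)&(s<smax)&(np.hypot(l,h)<.016)
    S=s[m]-.14;l=l[m];h=h[m]
    def fn(q): return np.hypot(l-q[0]-q[1]*S,h-q[2]-q[3]*S)-.0085
    q=least_squares(fn,[0,0,0,0],loss="soft_l1",f_scale=.001)
    # tip extent
    mm=ok&(s>.15)&(s<.23)&(np.hypot(D@L-q.x[0],D[...,2]-q.x[2])<.011)
    return m.sum(),(q.x*1000).round(2),np.abs(q.fun).mean().round(5),"tip s",np.percentile(s[mm],[98,99.5]).round(4)
if __name__=="__main__":
    t=sys.argv[1];a=list(map(float,sys.argv[2:6]))
    for n in("scene","top"): print(n,fitrod(n,t,a[:3],a[3]))
E
python3 fitrod.py _a .4437 .1348 .3112 91.15
```

```text
scene (np.int64(291), array([ 0.36, -0.31,  0.16,  0.44]), np.float64(0.00096), 'tip s', array([0.1925, 0.1936]))
top (np.int64(331), array([-0.76, -0.07,  0.05, -2.3 ]), np.float64(0.00094), 'tip s', array([0.1937, 0.1941]))
```

```bash
python3 plan.py .6269 .1897 .2184 81.25 12
```

```text
from [0.4435 0.1348 0.3109] 91.16 to [0.6269 0.1897 0.2184] 81.26
[[2.6, 9.5, 4.8, 0.5], [3.7, 12.7, 6.3, 0.7], [4.5, 15.2, 7.7, 0.8], [5.4, 17.0, 8.6, 0.9], [6.0, 18.2, 9.3, 1.0], [6.6, 18.7, 9.5, 1.1], [7.0, 18.5, 9.6, 1.0], [7.0, 17.9, 9.3, 1.0], [6.8, 16.4, 8.6, 0.9], [6.3, 14.6, 7.7, 0.8], [5.4, 12.0, 6.3, 0.7], [4.2, 9.0, 4.8, 0.5]]
```

>>> carry_out --pt "2.6 9.5 4.8 0.5" --pt "3.7 12.7 6.3 0.7" --pt "4.5 15.2 7.7 0.8" --pt "5.4 17.0 8.6 0.9" --pt "6.0 18.2 9.3 1.0" --pt "6.6 18.7 9.5 1.1" --pt "7.0 18.5 9.6 1.0" --pt "7.0 17.9 9.3 1.0" --pt "6.8 16.4 8.6 0.9" --pt "6.3 14.6 7.7 0.8" --pt "5.4 12.0 6.3 0.7" --pt "4.2 9.0 4.8 0.5"

```text
time: 8.05
eef_pos: [0.6282, 0.19, 0.2185]
orientation: [[0.152, 0.988, -0.001], [0.988, -0.152, -0.0], [-0.0, -0.001, -1.0]]
wrist_force: [-0.3, 0.1, -1.6]
finger_gap: 0.0276
```

>>> carry_out --pt "0 0 0 0" --pt "0 0 0 0"

```text
time: 8.3
eef_pos: [0.6274, 0.1898, 0.2198]
orientation: [[0.152, 0.988, -0.001], [0.988, -0.152, -0.0], [-0.0, -0.0, -1.0]]
wrist_force: [-0.5, -0.1, -1.8]
finger_gap: 0.0281
```

```bash
python3 look.py b; python3 plan.py .6269 .1897 .2184 81.25 1;  python3 fitrod.py _b $(python3 -c "
from plan import *
s,p,y=st();print(*p,y)"); sed -i 's/ok&(z>.026)/ok\&(z>.026)\&(y<-.05)/' fitb.py; python3 fitb.py _b | grep array
python3 - <<'E'
from h import *
p=np.load("scene_b.npz")["p"][150:270,185:345,::-1]
cv2.imwrite("pics/b_crop.png",cv2.resize(p,None,fx=5,fy=5,interpolation=cv2.INTER_CUBIC)[:600,:800])
E
```

```text
8.4 [0.6273 0.1898 0.2201] [-0.28 -0.38 -2.2 ] [0.096 0.016 0.052] 0.027746095522420598
from [0.6273 0.1898 0.2201] 81.27 to [0.6269 0.1897 0.2184] 81.27
[[-0.1, -0.4, 1.7, 0.0]]
scene (np.int64(307), array([ 0.14,  0.07, -0.59, -1.38]), np.float64(0.0009), 'tip s', array([0.1905, 0.1919]))
top (np.int64(255), array([ 0.05, -2.19, -0.51,  5.01]), np.float64(0.00114), 'tip s', array([0.194, 0.195]))
scene 0 781 (array([0.58380839, 0.15197556, 0.05598059]), np.float64(0.002917717613242524))
scene _b 775 (array([0.58363975, 0.15998992, 0.05582408]), np.float64(0.002886566466548508))
top 0 734 (array([0.58366723, 0.15191016, 0.05639998]), np.float64(0.0017805186312699888))
top _b 725 (array([0.58385371, 0.14766753, 0.05640481]), np.float64(0.0017559347381193345))
```

View pics/b_crop.png

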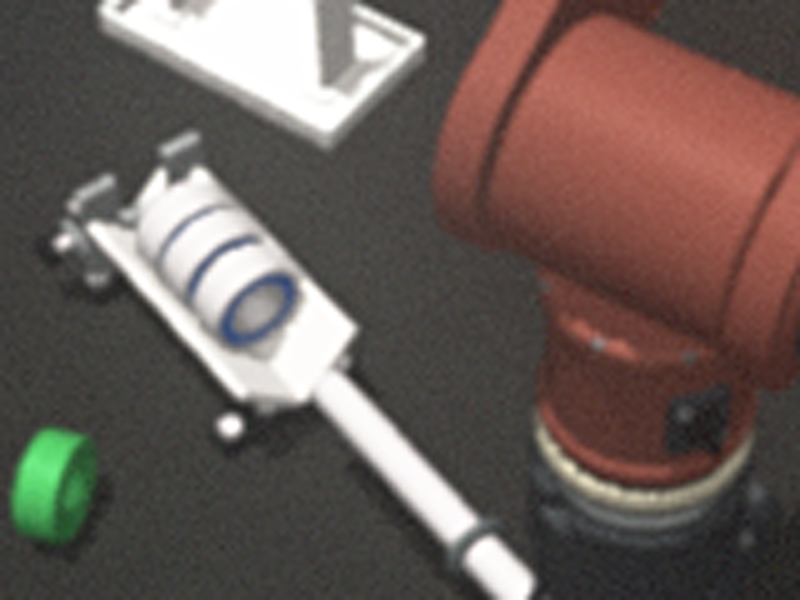

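>>> carry_out --pt "-4 -0.6 0.9 0" --pt "-9 0 0 0" --pt "-10 0 0 0" --pt "-9 0 0 0" --pt "-6 0 0 0" --pt "0 0 0 0"

```text
time: 9.15
eef_pos: [0.6212, 0.1517, 0.2189]
orientation: [[0.153, 0.988, -0.0], [0.988, -0.153, 0.0], [0.0, -0.0, -1.0]]
wrist_force: [0.4, -0.6, -3.2]
finger_gap: 0.0278
```

```bash
python3 look.py c; python3 plan.py .6269 .1897 .2184 81.25 1 |head -1;  python3 fitrod.py _c $(python3 -c "
from plan import *
s,p,y=st();print(*p,y)")
python3 - <<'E'
from h import *
p=np.load("scene_c.npz")["p"][170:250,195:295,::-1]
cv2.imwrite("pics/c_crop.png",cv2.resize(p,None,fx=7,fy=7,interpolation=cv2.INTER_CUBIC)[:600,:800])
E
```

```text
9.25 [0.6213 0.1523 0.219 ] [-0.18  0.1  -1.69] [ 0.061  0.    -0.01 ] 0.027789816832809816
from [0.6213 0.1523 0.219 ] 81.25 to [0.6269 0.1897 0.2184] 81.25
scene (np.int64(289), array([ 0.01, -2.86, -0.46, -0.06]), np.float64(0.00091), 'tip s', array([0.2171, 0.2174]))
top (np.int64(252), array([-0.07, -4.9 , -0.14, -0.88]), np.float64(0.00103), 'tip s', array([0.209 , 0.2097]))
```

View pics/c_crop.png

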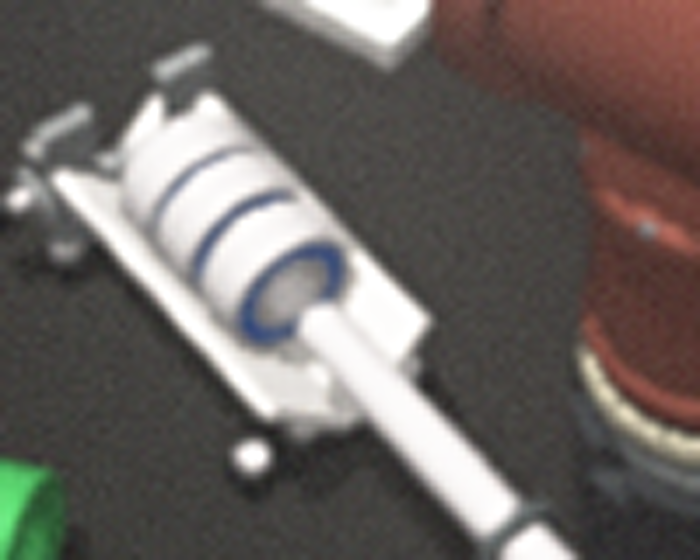

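The crop shows the tip at (320, 320) pointing into bearing 1's bore at (295, 290). Axis and bore agree to about 0.3 mm, so I'll feed in slowly.

>>> carry_out --pt "-2 0 0 0" --pt "-2 0 0 0" --pt "-2 0 0 0" --pt "-2 0 0 0" --pt "-2 0 0 0" --pt "-2 0 0 0"

```text
time: 10.0
eef_pos: [0.6194, 0.1403, 0.2189]
orientation: [[0.152, 0.988, 0.0], [0.988, -0.152, 0.0], [0.0, 0.0, -1.0]]
wrist_force: [0.1, -0.4, -1.3]
finger_gap: 0.0279
```

>>> carry_out --pt "-2 0 0 0" --pt "-2 0 0 0" --pt "-2 0 0 0" --pt "-2 0 0 0" --pt "-2 0 0 0" --pt "-2 0 0 0"

```text
time: 10.75
eef_pos: [0.6176, 0.1285, 0.2189]
orientation: [[0.152, 0.988, -0.0], [0.988, -0.152, -0.0], [-0.0, -0.0, -1.0]]
wrist_force: [0.1, 0.9, -1.6]
finger_gap: 0.0275
```

>>> carry_out --pt "-2.5 0 0 0" --pt "-2.5 0 0 0" --pt "-2.5 0 0 0" --pt "-2.5 0 0 0" --pt "-2.5 0 0 0"

```text
time: 11.38
eef_pos: [0.6157, 0.1161, 0.2189]
orientation: [[0.152, 0.988, 0.0], [0.988, -0.152, -0.0], [-0.0, 0.0, -1.0]]
wrist_force: [-0.1, -0.8, -1.4]
finger_gap: 0.0281
```

```bash
python3 look.py d; python3 fitb.py _b _d
python3 - <<'E'
from h import *
p=np.load("scene_d.npz")["p"][170:250,195:295,::-1]
cv2.imwrite("pics/d_crop.png",cv2.resize(p,None,fx=7,fy=7,interpolation=cv2.INTER_CUBIC)[:600,:800])
E
```

```text
11.475 [0.6157 0.116  0.2189] [-0.22  0.27 -1.98] [ 0.048 -0.027  0.016] 0.0283747951945228
scene 0 781 (array([0.58380839, 0.15197556, 0.05598059]), np.float64(0.002917717613242524))
{-40: 4, -37: 62, -34: 32, -31: 22, -28: 19, -25: 17, -22: 23, -19: 6, -16: 1, -13: 28, -10: 47, -7: 22, -4: 21, -1: 15, 2: 18, 5: 15, 8: 4, 11: 38, 14: 24, 17: 21, 20: 16, 23: 21, 26: 17, 29: 4, 32: 0, 35: 0, 38: 0, 41: 0, 44: 0}
scene _b 775 (array([0.58363975, 0.15998992, 0.05582408]), np.float64(0.002886566466548508))
{-40: 10, -37: 62, -34: 26, -31: 23, -28: 19, -25: 20, -22: 17, -19: 8, -16: 0, -13: 28, -10: 40, -7: 22, -4: 20, -1: 23, 2: 19, 5: 14, 8: 5, 11: 37, 14: 23, 17: 13, 20: 23, 23: 23, 26: 17, 29: 5, 32: 0, 35: 0, 38: 0, 41: 0, 44: 0}
scene _d 725 (array([0.58332044, 0.14423982, 0.05550281]), np.float64(0.0024999878875628114))
{-40: 10, -37: 73, -34: 23, -31: 27, -28: 18, -25: 17, -22: 23, -19: 5, -16: 0, -13: 24, -10: 48, -7: 18, -4: 18, -1: 22, 2: 21, 5: 14, 8: 3, 11: 36, 14: 20, 17: 21, 20: 19, 23: 18, 26: 20, 29: 5, 32: 0, 35: 0, 38: 0, 41: 0, 44: 0}
top 0 734 (array([0.58366723, 0.15
[... 232 characters left out ...]
 23, 26: 20, 29: 21, 32: 6, 35: 0, 38: 0, 41: 0, 44: 0}
top _b 725 (array([0.58385371, 0.14766753, 0.05640481]), np.float64(0.0017559347381193345))
{-40: 0, -37: 0, -34: 21, -31: 22, -28: 20, -25: 23, -22: 23, -19: 19, -16: 5, -13: 0, -10: 14, -7: 21, -4: 23, -1: 20, 2: 20, 5: 24, 8: 13, 11: 0, 14: 26, 17: 22, 20: 20, 23: 23, 26: 18, 29: 21, 32: 7, 35: 0, 38: 0, 41: 0, 44: 0}
top _d 728 (array([0.58361996, 0.15119097, 0.05620051]), np.float64(0.002203010375450627))
{-40: 7, -37: 8, -34: 26, -31: 21, -28: 18, -25: 21, -22: 22, -19: 23, -16: 5, -13: 4, -10: 13, -7: 22, -4: 21, -1: 22, 2: 20, 5: 25, 8: 13, 11: 0, 14: 27, 17: 22, 20: 20, 23: 22, 26: 21, 29: 21, 32: 6, 35: 0, 38: 0, 41: 0, 44: 0}
```

View pics/d_crop.png

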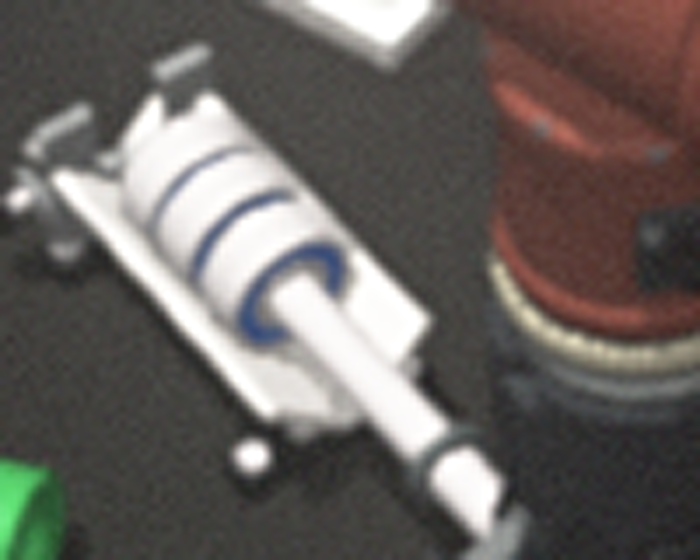

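The rod is inside bearing 1 near the bore's centre at (300, 285), and no bearing has moved. Continuing.

>>> carry_out --pt "-2.5 0 0 0" --pt "-2.5 0 0 0" --pt "-2.5 0 0 0" --pt "-2.5 0 0 0" --pt "-2.5 0 0 0" --pt "-2.5 0 0 0"

```text
time: 12.22
eef_pos: [0.6134, 0.1013, 0.2189]
orientation: [[0.152, 0.988, 0.0], [0.988, -0.152, -0.0], [0.0, 0.0, -1.0]]
wrist_force: [0.2, 0.3, -1.1]
finger_gap: 0.0281
```

>>> carry_out --pt "-2.5 0 0 0" --pt "-2.5 0 0 0" --pt "-2.5 0 0 0" --pt "-2.5 0 0 0" --pt "-2.5 0 0 0" --pt "-2.5 0 0 0"

```text
time: 12.98
eef_pos: [0.6111, 0.0864, 0.2189]
orientation: [[0.152, 0.988, -0.0], [0.988, -0.152, -0.0], [-0.0, -0.0, -1.0]]
wrist_force: [-0.7, -0.5, -1.5]
finger_gap: 0.0275
```

>>> carry_out --pt "-2.5 0 0 0" --pt "-2.5 0 0 0" --pt "-2.5 0 0 0" --pt "-2.5 0 0 0" --pt "-2.5 0 0 0" --pt "-2.5 0 0 0"

```text
time: 13.72
eef_pos: [0.6088, 0.0716, 0.2189]
orientation: [[0.152, 0.988, -0.0], [0.988, -0.152, 0.0], [0.0, -0.0, -1.0]]
wrist_force: [0.3, 0.6, -1.7]
finger_gap: 0.028
```

```bash
python3 look.py e; python3 fitb.py _e | grep -A1 _e
python3 - <<'E'
from h import *
p=np.load("scene_e.npz")["p"][170:250,195:295,::-1]
cv2.imwrite("pics/e_crop.png",cv2.resize(p,None,fx=7,fy=7,interpolation=cv2.INTER_CUBIC)[:600,:800])
E
```

```text
13.825 [0.6089 0.0715 0.2189] [-0.15 -0.5  -1.77] [0.048 0.029 0.016] 0.02798272707811703
scene _e 722 (array([0.58339944, 0.13917627, 0.05539304]), np.float64(0.002561811803678167))
{-40: 9, -37: 79, -34: 23, -31: 21, -28: 20, -25: 23, -22: 18, -19: 7, -16: 1, -13: 23, -10: 50, -7: 19, -4: 20, -1: 25, 2: 18, 5: 14, 8: 5, 11: 38, 14: 19, 17: 16, 20: 25, 23: 16, 26: 18, 29: 7, 32: 0, 35: 0, 38: 0, 41: 0, 44: 0}
--
top _e 728 (array([0.58372511, 0.14962449, 0.05602944]), np.float64(0.0023081569561337633))
{-40: 6, -37: 8, -34: 23, -31: 22, -28: 20, -25: 20, -22: 24, -19: 22, -16: 4, -13: 7, -10: 19, -7: 21, -4: 23, -1: 21, 2: 18, 5: 24, 8: 13, 11: 6, 14: 30, 17: 21, 20: 22, 23: 20, 26: 22, 29: 20, 32: 7, 35: 0, 38: 0, 41: 0, 44: 0}
```

View pics/e_crop.png

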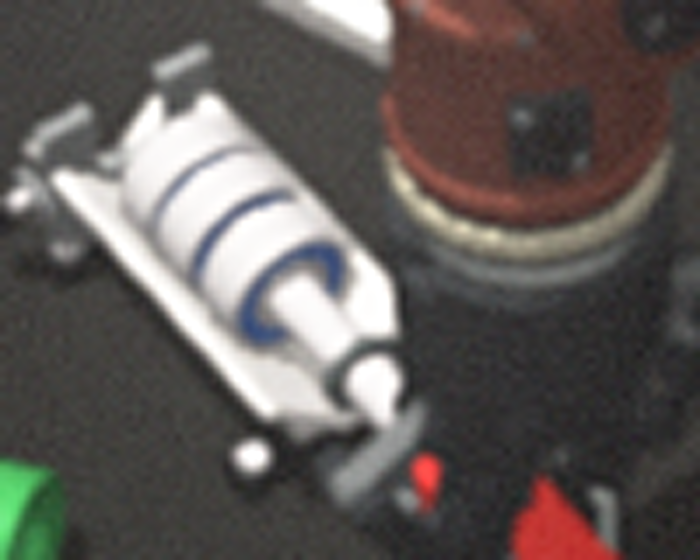

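>>> carry_out --pt "-3 0 0 0" --pt "-3 0 0 0" --pt "-3 0 0 0" --pt "-3 0 0 0" --pt "-3 0 0 0" --pt "-3 0 0 0" --pt "-3 0 0 0" --pt "-3 0 0 0" --pt "-2 0 0 0" --pt "-2 0 0 0"

```text
time: 15.08
eef_pos: [0.6046, 0.044, 0.2189]
orientation: [[0.152, 0.988, 0.0], [0.988, -0.152, 0.0], [0.0, 0.0, -1.0]]
wrist_force: [-0.4, 0.3, -1.4]
finger_gap: 0.0282
```

>>> carry_out --pt "-1.5 0 0 0" --pt "-1.5 0 0 0" --pt "-1.5 0 0 0" --pt "-1.5 0 0 0"

```text
time: 15.58
eef_pos: [0.6037, 0.0381, 0.2189]
orientation: [[0.152, 0.988, -0.0], [0.988, -0.152, 0.0], [0.0, -0.0, -1.0]]
wrist_force: [0.3, -0.6, -2.4]
finger_gap: 0.0279
```

>>> carry_out --pt "-1.5 0 0 0" --pt "-1.5 0 0 0" --pt "-1.5 0 0 0" --pt "-1.5 0 0 0"

```text
time: 16.08
eef_pos: [0.6028, 0.0323, 0.219]
orientation: [[0.152, 0.988, 0.0], [0.988, -0.152, 0.0], [0.0, 0.0, -1.0]]
wrist_force: [0.2, 1.2, -1.7]
finger_gap: 0.0279
```

>>> carry_out --pt "-1.5 0 0 0" --pt "-1.5 0 0 0" --pt "-1.5 0 0 0" --pt "-1.5 0 0 0"

```text
time: 16.58
eef_pos: [0.6019, 0.0264, 0.219]
orientation: [[0.152, 0.988, 0.0], [0.988, -0.152, 0.0], [0.001, 0.0, -1.0]]
wrist_force: [0.6, 2.5, -0.7]
finger_gap: 0.0281
```

>>> carry_out --pt "-1.5 0 0 0" --pt "-1.5 0 0 0" --pt "-1.5 0 0 0" --pt "-1.5 0 0 0"

```text
time: 17.08
eef_pos: [0.601, 0.0205, 0.219]
orientation: [[0.152, 0.988, 0.0], [0.988, -0.152, 0.0], [0.0, 0.0, -1.0]]
wrist_force: [0.5, 3.7, -1.1]
finger_gap: 0.0282
```

```bash
python3 look.py f; python3 fitb.py _f | grep -A1 _f
python3 - <<'E'
from h import *
p=np.load("scene_f.npz")["p"][170:250,195:295,::-1]
q=np.load("top_f.npz")["p"][165:235,270:370,::-1]
cv2.imwrite("pics/f_crop.png",np.vstack([cv2.resize(p,(400,320),interpolation=cv2.INTER_CUBIC),cv2.resize(q,(400,280),interpolation=cv2.INTER_CUBIC)]))
E
```

```text
17.175 [0.601  0.0203 0.219 ] [ 0.22  3.53 -0.69] [ 0.522 -0.133  0.049] 0.028122610205416513
scene _f 596 (array([ 0.58089041, -0.03845767,  0.05568768]), np.float64(0.0028532757768230284))
{-40: 2, -37: 5, -34: 4, -31: 8, -28: 18, -25: 20, -22: 44, -19: 27, -16: 16, -13: 19, -10: 14, -7: 21, -4: 16, -1: 20, 2: 18, 5: 22, 8: 20, 11: 19, 14: 17, 17: 22, 20: 19, 23: 19, 26: 17, 29: 19, 32: 9, 35: 0, 38: 0, 41: 1, 44: 3}
--
top _f 485 (array([0.58352171, 0.13769414, 0.05600053]), np.float64(0.00216877396503474))
{-40: 0, -37: 0, -34: 0, -31: 0, -28: 0, -25: 0, -22: 0, -19: 0, -16: 0, -13: 9, -10: 17, -7: 24, -4: 22, -1: 21, 2: 21, 5: 22, 8: 23, 11: 22, 14: 19, 17: 21, 20: 23, 23: 22, 26: 20, 29: 20, 32: 24, 35: 7, 38: 8, 41: 6, 44: 7}
```

View pics/f_crop.png

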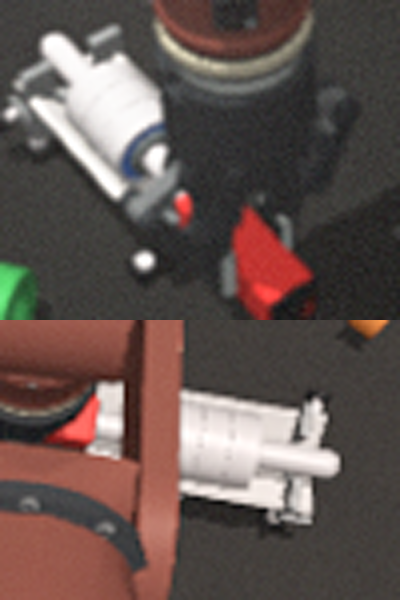

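Run:
```python
from h import *
A=np.array([.5838,-.09,.056]);r=np.array([-.152,-.988,0]);L=np.array([.988,-.152,0])
for n in("scene","top"):
  for t in("0","_a","_f"):
    f=np.load(n+t+".npz");d=f["d"];W=cloud(n,d)-A;s=W@r;l=W@L;h=W[...,2]
    m=(d>0)&(h>.003)&(h<.014)&(abs(l)>.013)&(abs(l)<.04)&(s>.035)&(s<.085)
    print(n,t,m.sum(),np.percentile(s[m]*1000,[2,10,50,90,98]).round(1))
```

```text
scene 0 68 [56.6 57.2 58.9 62.5 63.8]
scene _a 70 [55.7 56.7 58.6 62.2 62.7]
scene _f 73 [55.7 56.9 58.7 62.9 63.9]
top 0 42 [60.3 60.6 63.1 65.8 66.4]
top _a 38 [60.1 60.3 62.1 65.8 66.5]
top _f 40 [60.5 60.8 62.9 65.9 66.6]
```

>>> carry_out --pt "-1.5 0 0 0" --pt "-1.5 0 0 0" --pt "-1.5 0 0 0" --pt "-1.5 0 0 0" --pt "-1.5 0 0 0" --pt "-1.5 0 0 0"

```text
time: 17.92
eef_pos: [0.5996, 0.0114, 0.2189]
orientation: [[0.152, 0.988, 0.0], [0.988, -0.152, -0.0], [-0.0, 0.0, -1.0]]
wrist_force: [0.8, 3.4, -1.6]
finger_gap: 0.0277
```

>>> carry_out --pt "-1.5 0 0 0" --pt "-1.5 0 0 0" --pt "-1.5 0 0 0" --pt "-1.5 0 0 0"

```text
time: 18.42
eef_pos: [0.5987, 0.0055, 0.2189]
orientation: [[0.152, 0.988, 0.0], [0.988, -0.152, -0.0], [-0.0, 0.0, -1.0]]
wrist_force: [1.1, 3.7, -1.8]
finger_gap: 0.0278
```

>>> carry_out --pt "-1 0 0 0" --pt "-1 0 0 0"

```text
time: 18.68
eef_pos: [0.5984, 0.0035, 0.2189]
orientation: [[0.152, 0.988, 0.0], [0.988, -0.152, -0.0], [0.0, 0.0, -1.0]]
wrist_force: [1.3, 3.2, -1.9]
finger_gap: 0.0277
```

>>> carry_out --pt "-1 0 0 0" --pt "-1 0 0 0"

```text
time: 18.92
eef_pos: [0.5981, 0.0015, 0.2189]
orientation: [[0.152, 0.988, 0.0], [0.988, -0.152, -0.0], [-0.0, 0.0, -1.0]]
wrist_force: [1.2, 3.5, -1.6]
finger_gap: 0.0279
```

>>> carry_out --pt "-0.7 0 0 0" --pt "-0.7 0 0 0"

```text
time: 19.18
eef_pos: [0.5979, 0.0002, 0.219]
orientation: [[0.152, 0.988, 0.0], [0.988, -0.152, -0.0], [0.0, 0.0, -1.0]]
wrist_force: [0.8, 1.5, -1.0]
finger_gap: 0.0279
```

>>> carry_out --pt "-0.5 0 0 0" --pt "-0.5 0 0 0"

```text
time: 19.42
eef_pos: [0.5978, -0.0008, 0.2189]
orientation: [[0.152, 0.988, 0.0], [0.988, -0.152, -0.0], [0.0, 0.0, -1.0]]
wrist_force: [1.6, 3.4, -2.3]
finger_gap: 0.0282
```

>>> carry_out --pt "-0.5 0 0 0" --pt "-0.5 0 0 0"

```text
time: 19.68
eef_pos: [0.5976, -0.0018, 0.2189]
orientation: [[0.152, 0.988, 0.0], [0.988, -0.152, 0.0], [0.0, 0.0, -1.0]]
wrist_force: [1.6, 2.2, -2.1]
finger_gap: 0.0281
```

>>> carry_out --pt "-0.5 0 0 0" --pt "-0.5 0 0 0"

```text
time: 19.92
eef_pos: [0.5974, -0.0028, 0.2189]
orientation: [[0.152, 0.988, 0.0], [0.988, -0.152, -0.0], [0.0, 0.0, -1.0]]
wrist_force: [1.0, 3.4, -0.8]
finger_gap: 0.0282
```

>>> carry_out --pt "-0.5 0 0 0" --pt "-0.5 0 0 0"

```text
time: 20.18
eef_pos: [0.5973, -0.0038, 0.2189]
orientation: [[0.152, 0.988, 0.0], [0.988, -0.152, -0.0], [-0.0, 0.0, -1.0]]
wrist_force: [2.4, 1.7, -1.6]
finger_gap: 0.0281
```

>>> carry_out --pt "-0.5 0 0 0" --pt "-0.5 0 0 0"

```text
time: 20.42
eef_pos: [0.5972, -0.0042, 0.219]
orientation: [[0.152, 0.988, 0.0], [0.988, -0.152, 0.001], [0.001, 0.0, -1.0]]
wrist_force: [2.3, 5.3, -1.3]
finger_gap: 0.028
```

>>> carry_out --pt "-0.3 0 0 0" --pt "0 0 0 0"

```text
time: 20.68
eef_pos: [0.5972, -0.0043, 0.219]
orientation: [[0.152, 0.988, 0.0], [0.988, -0.152, 0.002], [0.002, 0.0, -1.0]]
wrist_force: [2.6, 6.1, -1.6]
finger_gap: 0.0284
```

>>> carry_out --pt "-0.4 0 0 0" --pt "0 0 0 0"

```text
time: 20.92
eef_pos: [0.5972, -0.0044, 0.2191]
orientation: [[0.152, 0.988, 0.001], [0.988, -0.152, 0.002], [0.002, 0.0, -1.0]]
wrist_force: [2.8, 7.7, -0.5]
finger_gap: 0.0283
```

>>> carry_out --pt "-0.4 0 0 0" --pt "-0.3 0 0 0" --pt "0 0 0 0"

```text
time: 21.3
eef_pos: [0.5971, -0.0046, 0.2191]
orientation: [[0.153, 0.988, 0.001], [0.988, -0.153, 0.003], [0.004, 0.0, -1.0]]
wrist_force: [2.8, 9.2, -0.5]
finger_gap: 0.0279
```

```bash
python3 look.py g
python3 - <<'E'
from h import *
p=np.load("scene_g.npz")["p"][165:245,185:285,::-1]
q=np.load("top_g.npz")["p"][165:235,270:370,::-1]
cv2.imwrite("pics/g_crop.png",np.vstack([cv2.resize(p,(400,320),interpolation=cv2.INTER_CUBIC),cv2.resize(q,(400,280),interpolation=cv2.INTER_CUBIC)]))
E
```

```text
21.4 [ 0.5971 -0.0046  0.2191] [ 2.92  8.51 -0.4 ] [ 1.377 -0.367  0.175] 0.027779331128385355
```

View pics/g_crop.png

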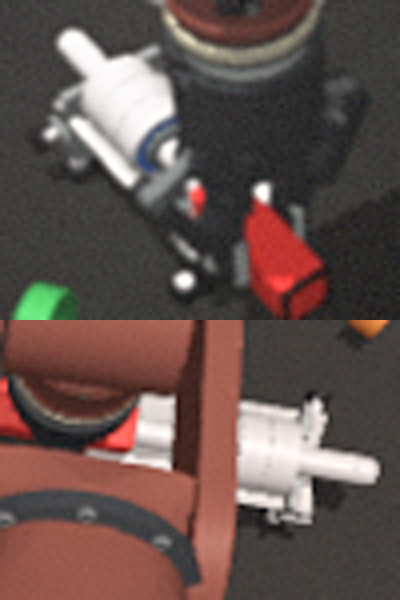

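>>> carry_out --pt "-0.4 0 0 0" --pt "0 0 0 0"

```text
time: 21.65
eef_pos: [0.5971, -0.0047, 0.2192]
orientation: [[0.153, 0.988, 0.001], [0.988, -0.153, 0.004], [0.004, 0.001, -1.0]]
wrist_force: [2.5, 10.0, -0.7]
finger_gap: 0.0281
```

```bash
cat > fitst.py <<'E'
from h import *
from scipy.optimize import least_squares
# V-rests: both V top surfaces. model: seat (cx,cy), slope; rests at +-50mm, V surface h=-.012+|l| (axis .084), |l|<.018
for n in("scene","top"):
    P=[]
    for t in("0","_a","_b"):
        f=np.load(n+t+".npz");d=f["d"];W=cloud(n,d)
        m=(d>0)&(W[...,0]>.38)&(W[...,0]<.5)&(W[...,1]<-.13)&(W[...,1]>-.31)&(W[...,2]>.075)&(W[...,2]<.094)
        P.append(W[m])
    P=np.vstack(P)
    lo=P[:,1]>-.222
    a,b=P[lo],P[~lo]
    print(n,len(a),len(b),"means",a.mean(0).round(4),b.mean(0).round(4))
    for q in(a,b):
        ts=[q[(q[:,2]>z0)&(q[:,2]<z0+.003)] for z0 in(.076,.080,.084,.087)]
        print([(k[:,0].min().round(4),k[:,0].max().round(4),(k[:,0].min()+k[:,0].max()).round(4)/2,len(k)) for k in ts if len(k)], (np.percentile(q[:,1],[3,97])).round(4))
E
python3 fitst.py
python3 - <<'E'
from h import *
p=np.load("top_a.npz")["p"][230:285,330:410,::-1]
cv2.imwrite("pics/st.png",cv2.resize(p,None,fx=9,fy=9,interpolation=cv2.INTER_CUBIC))
E
```

```text
scene 112 113 means [ 0.4271 -0.1725  0.0835] [ 0.4414 -0.2715  0.0833]
[(np.float64(0.4155), np.float64(0.4376), np.float64(0.42655), 18), (np.float64(0.4144), np.float64(0.4435), np.float64(0.4289), 24), (np.float64(0.4106), np.float64(0.4493), np.float64(0.42995), 24), (np.float64(0.41), np.float64(0.4502), np.float64(0.43005), 20)] [-0.1775 -0.1673]
[(np.float64(0.4255), np.float64(0.4523), np.float64(0.4389), 20), (np.float64(0.4255), np.float64(0.4565), np.float64(0.441), 21), (np.float64(0.4223), np.float64(0.463), np.float64(0.44265), 26), (np.float64(0.4234), np.float64(0.4647), np.float64(0.44405), 22)] [-0.2775 -0.266 ]
top 126 142 means [ 0.4265 -0.1757  0.0835] [ 0.4429 -0.2742  0.0843]
[(np.float64(0.4196), np.float64(0.4385), np.float64(0.4291), 20), (np.float64(0.415), np.float64(0.4409), np.float64(0.42795), 24), (np.float64(0.4082), np.float64(0.4479), np.float64(0.428), 24), (np.float64(0.4081), np.float64(0.4478), np.float64(0.42795), 23)] [-0.1806 -0.1712]
[(np.float64(0.4337), np.float64(0.4503), np.float64(0.44195), 23), (np.float64(0.4312), np.float64(0.4549), np.float64(0.4431), 20), (np.float64(0.422), np.float64(0.4642), np.float64(0.4431), 30), (np.float64(0.4219), np.float64(0.4642), np.float64(0.44305), 33)] [-0.2792 -0.2694]
```

View pics/st.png

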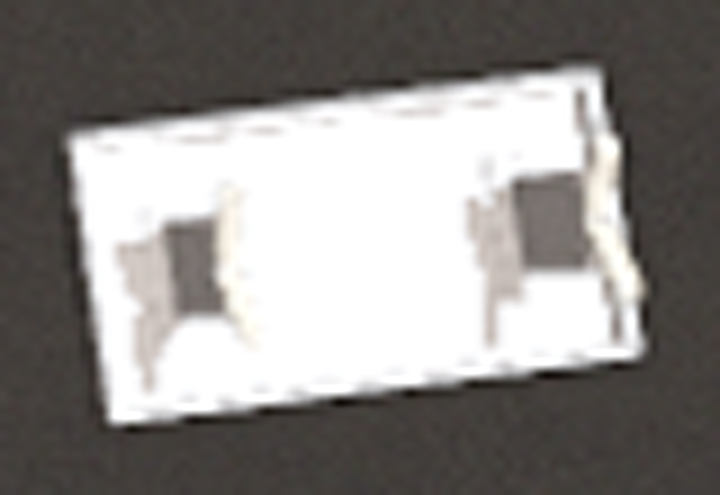

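>>> carry_out --pt "0.8 0 0 0" --pt "0.8 0 0 0" --pt "0 0 0 0"

```text
time: 22.02
eef_pos: [0.5972, -0.0042, 0.219]
orientation: [[0.152, 0.988, 0.0], [0.988, -0.152, 0.001], [0.001, 0.0, -1.0]]
wrist_force: [1.4, 5.1, -0.9]
finger_gap: 0.0277
```

>>> carry_out --pt "0.5 0 0 0" --pt "0.3 0 0 0" --pt "0 0 0 0"

```text
time: 22.4
eef_pos: [0.5972, -0.004, 0.2189]
orientation: [[0.152, 0.988, 0.0], [0.988, -0.152, 0.0], [0.0, 0.0, -1.0]]
wrist_force: [1.7, 4.1, -0.8]
finger_gap: 0.0279
```

>>> carry_out --pt "0 0 -1 0" --pt "0 0 -1 0" --pt "0 0 -1 0" --pt "0 0 -1 0" --pt "0 0 0 0"

```text
time: 23.02
eef_pos: [0.5966, -0.004, 0.222]
orientation: [[0.152, 0.988, -0.002], [0.988, -0.152, 0.001], [0.001, -0.002, -1.0]]
wrist_force: [1.4, 3.8, -7.1]
finger_gap: 0.0281
```

>>> carry_out --pt "0.6 0 -0.5 0" --pt "0.4 0 -0.5 0" --pt "0 0 0 0"

```text
time: 23.4
eef_pos: [0.5972, -0.0037, 0.2239]
orientation: [[0.152, 0.988, -0.001], [0.988, -0.152, -0.001], [-0.001, -0.0, -1.0]]
wrist_force: [0.1, -0.3, -6.0]
finger_gap: 0.0282
```

```bash
python3 look.py i
python3 - <<'E'
from h import *
p=np.load("scene_i.npz")["p"][165:245,185:285,::-1]
q=np.load("top_i.npz")["p"][165:235,270:370,::-1]
cv2.imwrite("pics/i_crop.png",np.vstack([cv2.resize(p,(400,320),interpolation=cv2.INTER_CUBIC),cv2.resize(q,(400,280),interpolation=cv2.INTER_CUBIC)]))
E
```

```text
23.5 [ 0.5974 -0.0036  0.224 ] [-0.49 -0.44 -6.53] [ 0.509 -0.079 -0.044] 0.028265527632958955
```

View pics/i_crop.png

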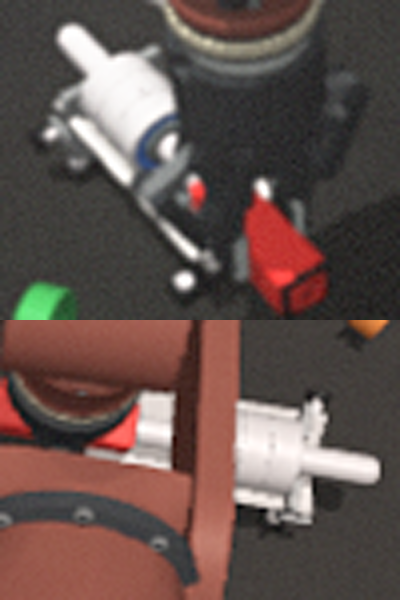

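>>> carry_out --pt "0 0 -2 0" --pt "0 0 -3 0" --pt "0 0 -4 0" --pt "0 0 -5 0" --pt "0 0 -5 0" --pt "0 0 -5 0"

```text
time: 24.25
eef_pos: [0.5974, -0.0031, 0.2484]
orientation: [[0.152, 0.988, 0.0], [0.988, -0.152, -0.0], [-0.0, 0.0, -1.0]]
wrist_force: [0.0, -0.1, -6.3]
finger_gap: 0.0281
```

>>> carry_out --pt "0 0 -5 0" --pt "0 0 -6 0" --pt "0 0 -7 0" --pt "0 0 -7 0" --pt "0 0 -7 0" --pt "0 0 -6 0" --pt "0 0 -4 0" --pt "0 0 -2 0" --pt "0 0 0 0"

```text
time: 25.38
eef_pos: [0.5973, -0.0031, 0.2919]
orientation: [[0.152, 0.988, 0.0], [0.988, -0.152, 0.0], [0.0, 0.0, -1.0]]
wrist_force: [0.2, -0.5, -6.5]
finger_gap: 0.0277
```

```bash
python3 look.py j; python3 fitrod.py _j $(python3 -c "
from plan import *
s,p,y=st();print(*p,y)");python3 - <<'E'
from h import *
p=np.load("scene_j.npz")["p"][145:225,185:285,::-1]
q=np.load("top_j.npz")["p"][165:235,270:370,::-1]
cv2.imwrite("pics/j_crop.png",np.vstack([cv2.resize(p,(400,320),interpolation=cv2.INTER_CUBIC),cv2.resize(q,(400,280),interpolation=cv2.INTER_CUBIC)]))
E
```

```text
25.475 [ 0.5972 -0.0031  0.2916] [ 0.51 -0.04 -5.48] [ 0.563 -0.085 -0.035] 0.028297015804265975
scene (np.int64(78), array([ -0.12,  15.87,   0.35, -61.43]), np.float64(0.00092), 'tip s', array([0.1903, 0.1926]))
top (np.int64(122), array([  0.74, -20.01,  -0.47, -20.98]), np.float64(0.00111), 'tip s', array([0.1945, 0.1949]))
```

View pics/j_crop.png

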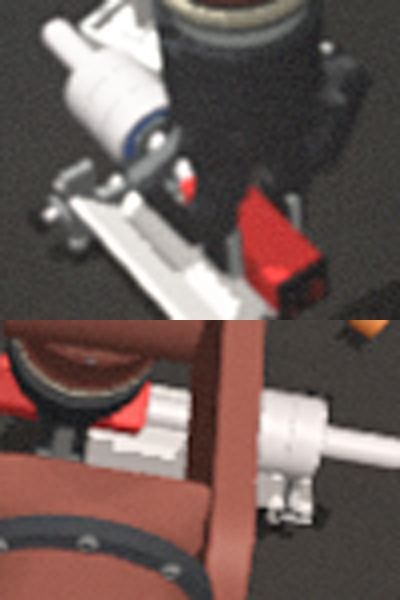

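Run:
```python
from h import *
from plan import st
s,p,yaw=st()
yw=np.radians(yaw);r=-np.array([np.cos(yw),np.sin(yw),0]);L=np.array([np.sin(yw),-np.cos(yw),0])
from scipy.optimize import least_squares
for n in("scene","top"):
    f=np.load(n+"_j.npz");d=f["d"];W=cloud(n,d);D=W-(p-[0,0,.1624]+.003*r);S=D@r;l=D@L;h=D[...,2]
    m=(d>0)&(S>.155)&(S<.188)&(np.hypot(l,h)<.02)
    q=least_squares(lambda q:np.hypot(l[m]-q[0],h[m]-q[1])-.0085,[0,0],loss="soft_l1",f_scale=.001)
    print(n,m.sum(),q.x*1000,np.abs(q.fun).mean())
    b=(d>0)&(S>.07)&(S<.165)&(h>-.02)&(h<.03)&(np.hypot(l,h)>.0165)&(abs(l)<.03)
    hb,e=np.histogram(S[b]*1000,np.arange(70,165,4));print(dict(zip(e.tolist(),hb.tolist())))
```

```text
scene 86 [ 0.39041899 -1.62203911] 0.0008767058998261621
{70: 0, 74: 0, 78: 0, 82: 0, 86: 45, 90: 34, 94: 23, 98: 31, 102: 31, 106: 33, 110: 33, 114: 27, 118: 32, 122: 29, 126: 33, 130: 29, 134: 34, 138: 25, 142: 1, 146: 0, 150: 0, 154: 0, 158: 0}
top 106 [ 0.08003087 -1.13283196] 0.0011324190762807332
{70: 0, 74: 0, 78: 0, 82: 0, 86: 0, 90: 0, 94: 0, 98: 0, 102: 0, 106: 9, 110: 32, 114: 34, 118: 38, 122: 35, 126: 33, 130: 34, 134: 38, 138: 36, 142: 21, 146: 0, 150: 0, 154: 0, 158: 0}
```

```bash
python3 plan.py .4186 -.1062 .2916 98.35 24
```

```text
from [ 0.5972 -0.0031  0.2916] 81.26 to [ 0.4186 -0.1062  0.2916] 98.36
[[-3.0, -3.8, -0.0, -0.4], [-3.6, -4.5, -0.0, -0.5], [-4.1, -5.3, -0.0, -0.5], [-4.6, -6.0, -0.0, -0.7], [-4.9, -6.6, -0.0, -0.6], [-5.2, -7.1, -0.0, -0.8], [-5.4, -7.7, -0.0, -0.7], [-5.6, -8.1, -0.0, -0.9], [-5.6, -8.5, -0.0, -0.8], [-5.7, -8.8, -0.0, -0.9], [-5.6, -9.0, -0.0, -0.9], [-5.5, -9.2, -0.0, -0.8], [-5.4, -9.2, -0.0, -0.9], [-5.3, -9.3, -0.0, -0.9], [-4.9, -9.2, -0.0, -0.9], [-4.7, -9.0, -0.0, -0.8], [-4.5, -8.8, -0.0, -0.8], [-4.1, -8.5, -0.0, -0.8], [-3.7, -8.0, -0.0, -0.7], [-3.4, -7.5, -0.0, -0.7], [-3.0, -6.8, -0.0, -0.7], [-2.7, -6.2, -0.0, -0.5], [-2.2, -5.4, -0.0, -0.5], [-1.8, -4.4, -0.0, -0.4]]
```

>>> carry_out --pt "-3.0 -3.8 0 -0.4" --pt "-3.6 -4.5 0 -0.5" --pt "-4.1 -5.3 0 -0.5" --pt "-4.6 -6.0 0 -0.7" --pt "-4.9 -6.6 0 -0.6" --pt "-5.2 -7.1 0 -0.8" --pt "-5.4 -7.7 0 -0.7" --pt "-5.6 -8.1 0 -0.9" --pt "-5.6 -8.5 0 -0.8" --pt "-5.7 -8.8 0 -0.9" --pt "-5.6 -9.0 0 -0.9" --pt "-5.5 -9.2 0 -0.8"

```text
time: 26.98
eef_pos: [0.5074, -0.055, 0.2919]
orientation: [[0.003, 1.0, 0.0], [1.0, -0.003, -0.0], [-0.0, 0.0, -1.0]]
wrist_force: [-0.5, 0.3, -5.9]
finger_gap: 0.0276
```

>>> carry_out --pt "-5.4 -9.2 0 -0.9" --pt "-5.3 -9.3 0 -0.9" --pt "-4.9 -9.2 0 -0.9" --pt "-4.7 -9.0 0 -0.8" --pt "-4.5 -8.8 0 -0.8" --pt "-4.1 -8.5 0 -0.8" --pt "-3.7 -8.0 0 -0.7" --pt "-3.4 -7.5 0 -0.7" --pt "-3.0 -6.8 0 -0.7" --pt "-2.7 -6.2 0 -0.5" --pt "-2.2 -5.4 0 -0.5" --pt "-1.8 -4.4 0 -0.4"

```text
time: 28.48
eef_pos: [0.4185, -0.1064, 0.2919]
orientation: [[-0.146, 0.989, -0.0], [0.989, 0.146, 0.0], [0.0, -0.0, -1.0]]
wrist_force: [0.1, 0.0, -6.4]
finger_gap: 0.028
```

>>> carry_out --pt "0 0 5 0" --pt "0 0 8 0" --pt "0 0 6 0" --pt "0 0 3 0" --pt "0 0 0 0"

```text
time: 29.1
eef_pos: [0.4187, -0.1061, 0.2694]
orientation: [[-0.146, 0.989, -0.001], [0.989, 0.146, 0.0], [0.001, -0.001, -1.0]]
wrist_force: [-0.0, -0.3, -5.8]
finger_gap: 0.0281
```

```bash
python3 look.py k;python3 - <<'E'
from h import *
from plan import st
from scipy.optimize import least_squares
s,p,yaw=st();print(p.round(4),yaw)
yw=np.radians(yaw);r=-np.array([np.cos(yw),np.sin(yw),0]);L=np.array([np.sin(yw),-np.cos(yw),0])
for n in("scene","top"):
    f=np.load(n+"_k.npz");d=f["d"];W=cloud(n,d);D=W-(p-[0,0,.1624]+.003*r);S=D@r;l=D@L;h=D[...,2]
    m=(d>0)&(S>.155)&(S<.188)&(np.hypot(l,h)<.014)
    q=least_squares(lambda q:np.hypot(l[m]-q[0],h[m]-q[1])-.0085,[0,0],loss="soft_l1",f_scale=.001)
    print(n,m.sum(),q.x*1000,np.abs(q.fun).mean())
    b=(d>0)&(S>.07)&(S<.165)&(h>-.02)&(h<.03)&(np.hypot(l,h)>.0165)&(abs(l)<.03)
    hb,e=np.histogram(S[b]*1000,np.arange(70,165,4));print(dict(zip(e.tolist(),hb.tolist())))
    for c,(s0,nm) in enumerate(((.065,"r1"),(.165,"r2"))):
        m=(d>0)&(abs(S-s0)<.014)&(abs(W[...,2]-.086)<.005)&(abs(l)<.03)&((abs(l)>.0105))
        print(nm,m.sum(),(np.percentile(l[m],[2,98])*1000).round(1) if m.sum() else 0,(np.percentile(S[m],[2,50,98])*1000).round(1) if m.sum() else 0)
p=np.load("scene_k.npz")["p"][115:215,195:320,::-1]
q=np.load("top_k.npz")["p"][230:285,300:410,::-1]
cv2.imwrite("pics/k_crop.png",np.vstack([cv2.resize(p,(400,320),interpolation=cv2.INTER_CUBIC),cv2.resize(q,(400,200),interpolation=cv2.INTER_CUBIC)]))
E
```

```text
29.2 [ 0.4189 -0.1063  0.27  ] [-0.22 -0.57 -5.84] [ 0.504  0.132 -0.05 ] 0.028346794929239666
[ 0.4189 -0.1063  0.27  ] 98.36954437153567
scene 74 [-0.11271172 -2.49159687] 0.0011565390916955186
{70: 0, 74: 0, 78: 1, 82: 3, 86: 53, 90: 34, 94: 25, 98: 27, 102: 28, 106: 25, 110: 27, 114: 27, 118: 31, 122: 24, 126: 28, 130: 28, 134: 22, 138: 29, 142: 1, 146: 0, 150: 0, 154: 0, 158: 1}
r1 10 [11.7 21.9] [60.7 63.2 68.2]
r2 9 [13.8 21.5] [160.8 162.9 167.5]
top 79 [-0.50680196 -1.01865753] 0.0010863467245795604
{70: 0, 74: 0, 78: 0, 82: 0, 86: 0, 90: 0, 94: 0, 98: 0, 102: 0, 106: 0, 110: 0, 114: 0, 118: 1, 122: 6, 126: 5, 130: 9, 134: 10, 138: 10, 142: 7, 146: 0, 150: 0, 154: 0, 158: 0}
r1 0 0 0
r2 14 [11.  20.5] [164.2 167.3 170. ]
```

View pics/k_crop.png

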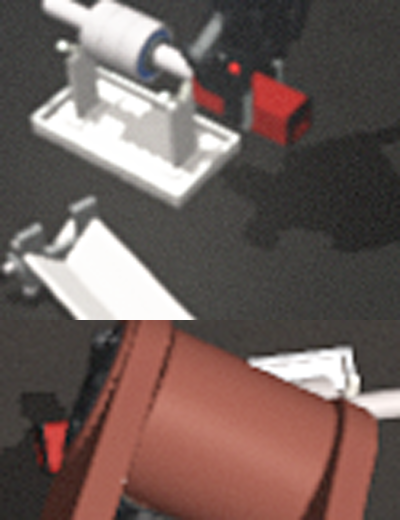

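Rests lie at s ≈ 64 and 165 mm along the rod, as intended, with the stack between them. Lowering.

>>> carry_out --pt "0 0 3 0" --pt "0 0 4 0" --pt "0 0 4 0" --pt "0 0 3 0" --pt "0 0 2 0" --pt "0 0 1 0" --pt "0 0 0 0"

```text
time: 30.08
eef_pos: [0.4188, -0.1062, 0.2529]
orientation: [[-0.145, 0.989, -0.0], [0.989, 0.145, 0.0], [0.0, -0.0, -1.0]]
wrist_force: [0.4, -0.5, -5.6]
finger_gap: 0.0282
```

>>> carry_out --pt "0 0 1 0" --pt "0 0 1 0" --pt "0 0 0 0"

```text
time: 30.45
eef_pos: [0.4187, -0.1062, 0.2508]
orientation: [[-0.145, 0.989, -0.0], [0.989, 0.145, 0.0], [0.0, -0.0, -1.0]]
wrist_force: [0.7, 0.1, -5.0]
finger_gap: 0.0283
```

>>> carry_out --pt "0 0 0.7 0" --pt "0 0 0.7 0" --pt "0 0 0 0"

```text
time: 30.82
eef_pos: [0.4187, -0.1062, 0.2494]
orientation: [[-0.145, 0.989, -0.0], [0.989, 0.145, 0.0], [0.0, -0.0, -1.0]]
wrist_force: [0.3, 0.2, -5.3]
finger_gap: 0.0279
```

>>> carry_out --pt "0 0 0.7 0" --pt "0 0 0.7 0" --pt "0 0 0 0"

```text
time: 31.2
eef_pos: [0.4188, -0.1063, 0.2482]
orientation: [[-0.145, 0.989, -0.0], [0.989, 0.145, -0.0], [-0.0, -0.0, -1.0]]
wrist_force: [0.2, 0.6, -5.1]
finger_gap: 0.0279
```

>>> carry_out --pt "0 0 0.5 0" --pt "0 0 0.5 0" --pt "0 0 0 0"

```text
time: 31.58
eef_pos: [0.4188, -0.1063, 0.2474]
orientation: [[-0.145, 0.989, 0.0], [0.989, 0.145, -0.0], [-0.0, -0.0, -1.0]]
wrist_force: [-2.4, 0.3, -2.4]
finger_gap: 0.0283
```

>>> carry_out --pt "0 -0.5 0 0" --pt "0 0 0 0"

```text
time: 31.82
eef_pos: [0.4185, -0.1063, 0.2473]
orientation: [[-0.146, 0.989, 0.001], [0.989, 0.146, -0.0], [-0.0, 0.001, -1.0]]
wrist_force: [-0.0, 0.4, -3.4]
finger_gap: 0.028
```

>>> carry_out --pt "0 0 0.5 0" --pt "0 0 0 0"

```text
time: 32.08
eef_pos: [0.4185, -0.1064, 0.247]
orientation: [[-0.146, 0.989, 0.001], [0.989, 0.146, -0.0], [-0.0, 0.001, -1.0]]
wrist_force: [-0.3, 1.9, -0.6]
finger_gap: 0.028
```

>>> carry_out --pt "0 0 0.4 0" --pt "0 0 0 0"

```text
time: 32.33
eef_pos: [0.4186, -0.1064, 0.2467]
orientation: [[-0.145, 0.989, 0.001], [0.989, 0.145, -0.0], [-0.0, 0.001, -1.0]]
wrist_force: [-1.8, 1.7, 4.1]
finger_gap: 0.0279
```

```bash
python3 -c "
from h import *
s=get_state();print(s['eef_pos'],s['wrist_force'],s['torque'])"
```

```text
[ 0.41855674 -0.10640302  0.24673563] [-1.84800083  1.69906574  4.06368088] [ 0.26277542  0.30514142 -0.05734021]
```

>>> carry_out --pt "0 -0.4 -0.2 0" --pt "0 0 0 0"

```text
time: 32.58
eef_pos: [0.4183, -0.1064, 0.2467]
orientation: [[-0.146, 0.989, 0.002], [0.989, 0.146, -0.0], [-0.001, 0.002, -1.0]]
wrist_force: [-0.0, 3.2, 1.9]
finger_gap: 0.0282
```

>>> carry_out --pt "0.4 0 0 0" --pt "0 0 0 0" --grip_force 20

```text
time: 32.83
eef_pos: [0.4182, -0.1063, 0.2467]
orientation: [[-0.146, 0.989, 0.002], [0.989, 0.146, -0.001], [-0.001, 0.001, -1.0]]
wrist_force: [1.5, 0.2, 1.4]
finger_gap: 0.0284
```

>>> carry_out --pt "0 0 0 0" --pt "0 0 0 0" --pt "0 0 0 0" --pt "0 0 0 0" --grip 0.5

```text
time: 33.33
eef_pos: [0.4178, -0.106, 0.2463]
orientation: [[-0.145, 0.989, -0.0], [0.989, 0.145, 0.0], [0.0, -0.0, -1.0]]
wrist_force: [0.3, -0.1, 0.8]
finger_gap: 0.0431
```

```bash
python3 look.py l;python3 - <<'E'
from h import *
p=np.load("scene_l.npz")["p"][115:215,195:320,::-1]
q=np.load("top_l.npz")["p"][230:285,300:410,::-1]
cv2.imwrite("pics/l_crop.png",np.vstack([cv2.resize(p,(500,400),interpolation=cv2.INTER_CUBIC),cv2.resize(q,(500,200),interpolation=cv2.INTER_CUBIC)]))
E
```

```text
33.425 [ 0.4178 -0.106   0.2464] [0.4  0.63 0.92] [-0.007 -0.001 -0.012] 0.04252954741740357
```

View pics/l_crop.png

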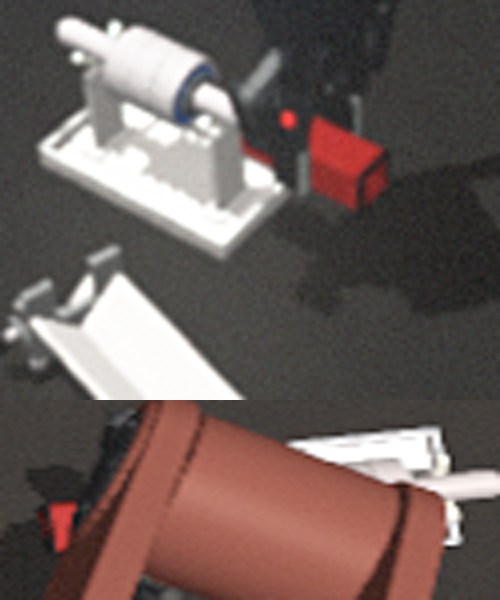

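The rod lies in both rests: tip at about (75, 30), bearings at (150, 70), handle at (340, 160). Opening wider and rising clear.

>>> carry_out --pt "0 0 0 0" --pt "0 0 0 0" --pt "0 0 0 0" --grip 0.1

```text
time: 33.8
eef_pos: [0.4178, -0.106, 0.2464]
orientation: [[-0.146, 0.989, 0.0], [0.989, 0.146, -0.0], [-0.0, 0.0, -1.0]]
wrist_force: [0.1, -0.2, -0.2]
finger_gap: 0.0765
```

>>> carry_out --pt "0 0 -4 0" --pt "0 0 -10 0" --pt "0 0 -18 0" --pt "0 0 -22 0" --pt "0 0 -22 0" --pt "0 0 -22 0" --pt "0 0 -22 0" --pt "0 0 -15 0" --pt "0 0 -6 0"

```text
time: 34.92
eef_pos: [0.418, -0.1061, 0.3888]
orientation: [[-0.146, 0.989, 0.002], [0.989, 0.146, -0.001], [-0.001, 0.002, -1.0]]
wrist_force: [-0.1, -0.0, 0.6]
finger_gap: 0.0767
```

```bash
python3 plan.py .36 .12 .40 98 8
```

```text
from [ 0.418  -0.1061  0.3888] 98.37 to [0.36 0.12 0.4 ] 97.97
[[19.5, -2.1, -0.9, 0.0], [27.6, -2.9, -1.4, 0.1], [33.1, -3.5, -1.6, 0.0], [35.8, -3.9, -1.7, 0.1], [35.8, -3.9, -1.7, 0.0], [33.1, -3.6, -1.6, 0.1], [27.6, -3.1, -1.4, 0.0], [19.5, -2.1, -0.9, 0.1]]
```

>>> carry_out --pt "19.5 -2 -1 0" --pt "27.5 -3 -1.5 0" --pt "33 -3.5 -1.5 0" --pt "36 -4 -1.5 0" --pt "36 -4 -1.5 0" --pt "33 -3.5 -1.5 0" --pt "27.5 -3 -1.5 0" --pt "19.5 -2 -1 0"

```text
time: 35.92
eef_pos: [0.3577, 0.1217, 0.3971]
orientation: [[-0.147, 0.989, -0.003], [0.989, 0.147, 0.0], [0.001, -0.003, -1.0]]
wrist_force: [-1.1, -0.3, 0.6]
finger_gap: 0.0767
```

```bash
python3 look.py m;python3 - <<'E'
from h import *
from scipy.optimize import least_squares
r=np.array([.1455,-.9894,0]);L=np.array([.9894,.1455,0]);C=np.array([.4358,-.223,.084])
for n in("scene","top"):
    f=np.load(n+"_m.npz");pp=f["p"].astype(int);d=f["d"];W=cloud(n,d);D=W-C;S=D@r;l=D@L;h=D[...,2]
    for a,b in((.056,.08),(-.066,-.054),(-.045,-.034)):
        m=(d>0)&(S>a)&(S<b)&(np.hypot(l,h)<.013)
        q=least_squares(lambda q:np.hypot(l[m]-q[0],h[m]-q[1])-.0085,[0,0],loss="soft_l1",f_scale=.001)
        print(n,a,m.sum(),(q.x*1000).round(2))
    b=(d>0)&(S>-.06)&(S<.06)&(h>-.02)&(h<.03)&(np.hypot(l,h)>.0165)&(abs(l)<.03)
    hb,e=np.histogram(S[b]*1000,np.arange(-60,60,4));print(dict(zip(e.tolist(),hb.tolist())))
    m=(d>0)&(pp[...,0]>110)&(pp[...,1]<70)&(pp[...,2]<70)&(S<-.06)&(S>-.19)&(abs(l)<.03)
    print("handle",m.sum(),(np.percentile(S[m],[1,99])*1000).round(1))
p=np.load("scene_m.npz")["p"][115:215,195:320,::-1]
q=np.load("top_m.npz")["p"][230:285,290:410,::-1]
cv2.imwrite("pics/m_crop.png",np.vstack([cv2.resize(p,(480,384),interpolation=cv2.INTER_CUBIC),cv2.resize(q,(480,216),interpolation=cv2.INTER_CUBIC)]))
E
```

```text
36.025 [0.3578 0.1217 0.3972] [0.6  0.09 0.18] [ 0.005  0.018 -0.035] 0.07695552520317786
scene 0.056 45 [-0.36  0.12]
scene -0.066 35 [ 0.88 -0.08]
scene -0.045 26 [-0.    0.26]
{-60: 0, -56: 7, -52: 14, -48: 3, -44: 0, -40: 0, -36: 1, -32: 3, -28: 58, -24: 28, -20: 31, -16: 28, -12: 24, -8: 28, -4: 24, 0: 30, 4: 26, 8: 27, 12: 32, 16: 21, 20: 26, 24: 19, 28: 0, 32: 0, 36: 0, 40: 0, 44: 10, 48: 12, 52: 3}
handle 224 [-161.9  -77. ]
top 0.056 67 [-0.35  0.92]
top -0.066 36 [-1.17  0.75]
top -0.045 31 [-1.15  0.78]
{-60: 0, -56: 0, -52: 10, -48: 6, -44: 0, -40: 0, -36: 0, -32: 3, -28: 13, -24: 42, -20: 39, -16: 36, -12: 30, -8: 36, -4: 32, 0: 31, 4: 37, 8: 35, 12: 32, 16: 35, 20: 32, 24: 33, 28: 12, 32: 0, 36: 0, 40: 0, 44: 0, 48: 12, 52: 9}
handle 52 [-158.   -75.5]
```

View pics/m_crop.png

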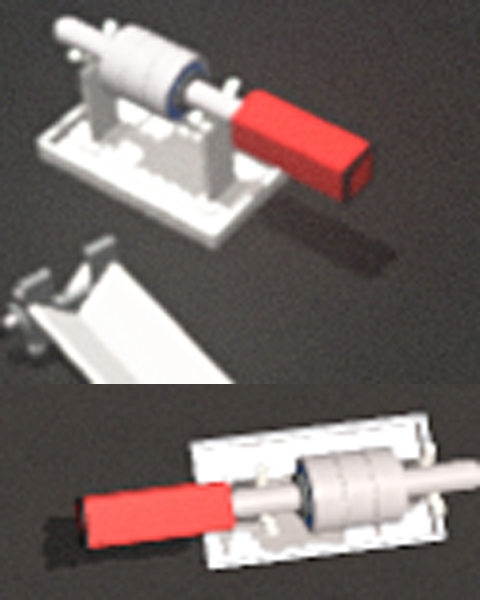

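View pics/scene_m.png

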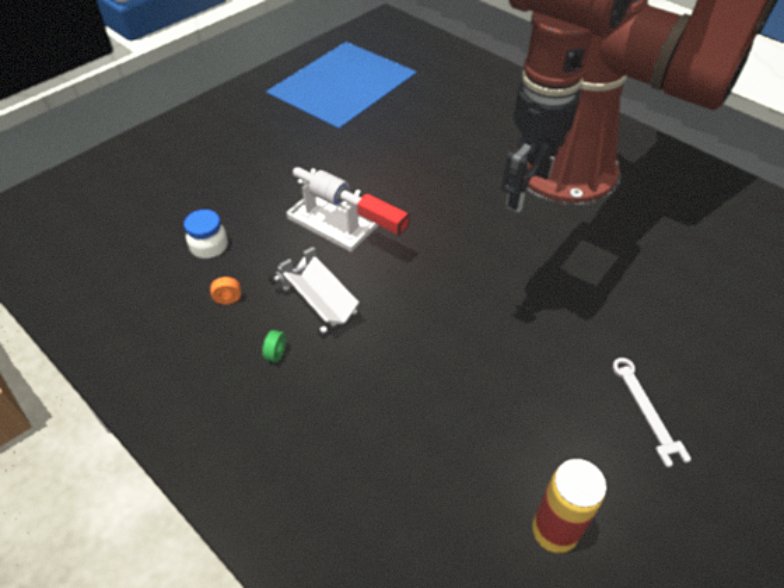

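The rod is level in both rests, with the handle middle near −118 mm and the stack from −26 to +28 mm, tight to the collar. Can, jar and spanner are where they were. Handing in.

```bash
python3 -c "
from cell import ticket,get_state
print(ticket.sign_off(),get_state()['time'])"
```

```text
the job is handed in; nothing more can be done
the job is handed in; nothing more can be done
```

The job is done and handed in at about 36 s of the 62 s allowed; the hand-in gave no verdict.

**What I did**
- **Threading:** I took the rod by its red handle and fed it through all three bearings with almost no axial force. I then slid the stack along the tray at about 3–4 N.
- **Stop:** The stack met the stop near x = 71 mm on the tray axis. I pressed to about 10 N, then eased off before lifting.
- **Laying down:** I lifted the stack out and lowered it by feel into the V-rests, with at most about 4 N upward on the wrist. Then I released and moved clear.

**Last checks, before handing in**
- Both cameras put the rod's axis within about 1 mm of the seat line, and it is level.
- The three bearings show as one closed stack about 54 mm wide, against the collar and between the rests.
- The handle's middle is at about −117 to −119 mm, inside the 12 mm allowance.
- The scene view after release shows the can, jar, spanner and the green and orange look-alikes where they were, and the gripper is touching nothing.

**Where readings disagreed**
- The two cameras differed by up to 4 mm along y and 1–2 mm sideways.
- The rod tip drooped 1–2.5 mm while it carried the bearings; it levelled once laid in the rests.

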